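Unload soldered modules on a lift-out nest and stack the empty carriers

ROBOT

A 7-joint arm with a two-finger parallel gripper is mounted at the origin on the work surface. World frame = base frame: x ahead of the robot, y to its left, z up, the work surface at z = 0. Lengths are in m, angles in rad, forces in N, time in s.
With the tool pointing down it reaches from about 0.425 to 0.925 m from the base axis. Payload 6.8 kg.
Tool frame: the origin (TCP) lies midway between the tips of the shut fingers; the grasp point (between the pads) lies 19 mm behind it; z points along the fingers, y is the direction in which the jaws open and shut (so a half turn about z gives the same grasp; the last joint's range is limited). The gripper opens to 85 mm and grips with 20 to 120 N. Pads are 22 mm wide; open, the fingers measure 114 mm over their backs; the gripper's body (76 mm by 85 mm) begins 54 mm behind the grasp point. The pads swing forward as they close: fully open they stand 13 mm farther back than shut.
Start: joints at [1.213, 0.477, 0.022, 1.555, -0.011, 1.109, -0.083], TCP at [0.167, -0.654, 0.231] pointing down, gripper open.
Joint ranges: [-2.96, 2.96], [-0.34, 2.1], [-1.41, 1.46], [0.24, 2.44], [-1.37, 4.51], [0.17, 1.92], [-2.96, 2.96]. Speed limits (rad/s): [2.39, 2.39, 3.14, 3.14, 3.14, 3.14, 3.14].

INTERFACE

Orientations are given as a unit quaternion [w, x, y, z].
In Python, from station import readout, eyes, ticket gives the robot as it stands. The module is installed in compiled form; this text tells all that it offers.
- The arm moves only by the shell command python3 -m crank 'ROWS' [FORCE]. ROWS is JSON, a list of rows, each an object of numbers: "jaw": the opening in per cent of the stroke, from 0 (shut) to 100 (fully open); "x", "y", "z": the shift along the tool's x, y, z in mm; "ax", "ay", "az": the turn, a rotation vector about the tool's x, y, z in degrees. In form: [{"jaw": .., "x": .., "y": .., "z": .., "ax": .., "ay": .., "az": ..}, ...]. A call has 1 to 12 rows; each row shifts and turns the commanded pose from where the row before left it, along the tool's axes as they then stand; what a row does not reach is not made up. A row lasts 1/8 s, in which the tool goes at most 62.5 mm and 10.7 degrees, less where a joint would pass 70% of its speed; a pose out of reach is approached as far as the arm can. A call with a gripper value outside its range is refused whole. The fingers move at their own pace and stop on an object; FORCE is the grip in N (left out, the last holds). Time passes only in rows, so rows that do not move let the fingers close. It gives the time, the measured TCP pose, the force and the opening at its end, in the units of the state.
- readout.get_obs(): the state, without advancing time (a new reading comes with each control period).
- eyes.read_camera(name): name is "side" or "top"; returns (picture, depth): 480x640x3 uint8, red, green, blue; 480x640 float32, m along the optical axis (not along the pixel's ray), 0 where there is no reading.
- eyes.calibration(name): a dict with "fx", "fy", "cx", "cy" (pixels), "R" (3x3) and "t" (3): a world point X has camera coordinates R X + t. Camera axes: x right, y down, z forward; pixel columns grow to the right and rows downward; lengths in m; the calibration is good to about 2 mm. A picture is of the moment at which its call begins. calibration takes no time and is no camera call.
- ticket.hand_in(): hands the job in, once; it reports no verdict.
The state is a dict: "t": time; "q": joint angles; "joint_vel": joint speeds; "joint_torque": joint torques, N m; "eef_pos": TCP position; "tool_rot": TCP orientation; "contact_force": force on the tool from outside, world axes, zero at the start; "torque": the same for the moment, N m; "gripper_width": opening from 0.0 (shut) to 1.0 (fully open).
Only numpy, scipy, OpenCV 4.12 (cv2) and the standard library are available. Lean on these libraries where they do the work, as an engineer would, in place of code of your own. Each camera call takes 0.05 s, during which the arm holds its last target. There are 200 camera calls.

TASK

Unload the solder carriers one by one: seat each loaded carrier fully down on both dowels of the lift-out nest so that the fixed post pushes its module up out of the recess, lay the raised module flat, lid up, in a free pocket of the black tray, then lift the empty carrier off and stack it, fully down on both dowels, on the blue return stand. A carrier that arrives empty goes straight onto the stand. Take no module out of a carrier that is not on the nest, and leave the two solder spools and the flux bottle where they stand.

Things in the scene. Friction and masses are not known exactly. Their poses are not given: they have to be found in the camera images.
- carrier0: Grey solder carrier plate, 160 (x) x 56 (y) x 16 mm, ~0.24 kg, same either way round; origin: centre of underside. Grasp across its 56 mm. 10 mm through holes with brass lips at x = +-66 mm, y = 0. Middle recess 42 (x) x 32 (y), 12 mm deep, holds the module; a 30 x 26 mm access window pierces its 4 mm floor. Starts flat on the bench, loaded, or empty if its module is absent.
- module0: Shielded power module, 40 (x) x 30 (y) x 12 mm, 0.06 kg: green board, bright metal can, paper label on the lid (+z). Origin: centre of underside. Starts in the recess of the carrier of its number, 1 mm loose, lid flush with the carrier's top, origin 4 mm above the carrier's. Raised on the nest it stands 8 mm proud; grasp it then across its 30 mm.
- carrier1: Grey solder carrier plate, 160 (x) x 56 (y) x 16 mm, ~0.24 kg, same either way round; origin: centre of underside. Grasp across its 56 mm. 10 mm through holes with brass lips at x = +-66 mm, y = 0. Middle recess 42 (x) x 32 (y), 12 mm deep, holds the module; a 30 x 26 mm access window pierces its 4 mm floor. Starts flat on the bench, loaded, or empty if its module is absent.
- module1: Shielded power module, 40 (x) x 30 (y) x 12 mm, 0.06 kg: green board, bright metal can, paper label on the lid (+z). Origin: centre of underside. Starts in the recess of the carrier of its number, 1 mm loose, lid flush with the carrier's top, origin 4 mm above the carrier's. Raised on the nest it stands 8 mm proud; grasp it then across its 30 mm.
- carrier2: Grey solder carrier plate, 160 (x) x 56 (y) x 16 mm, ~0.24 kg, same either way round; origin: centre of underside. Grasp across its 56 mm. 10 mm through holes with brass lips at x = +-66 mm, y = 0. Middle recess 42 (x) x 32 (y), 12 mm deep, holds the module; a 30 x 26 mm access window pierces its 4 mm floor. Starts flat on the bench, loaded, or empty if its module is absent.
- module2: Shielded power module, 40 (x) x 30 (y) x 12 mm, 0.06 kg: green board, bright metal can, paper label on the lid (+z). Origin: centre of underside. Starts in the recess of the carrier of its number, 1 mm loose, lid flush with the carrier's top, origin 4 mm above the carrier's. Raised on the nest it stands 8 mm proud; grasp it then across its 30 mm.
- nest: Lift-out nest, fixed: aluminium base 190 (x) x 70 (y) x 10 mm, two rests 30 mm high, each with an 8 mm bullet-nosed dowel at x = +-66 mm, y = 0, its tip 52 mm above the bench. Between them a fixed 24 x 20 mm post with orange cap, 42 mm high, which enters a carrier's access window. Origin: centre of underside.
- nest_seat (a point): Nest centre at the height of the rests (30 mm above the bench): the origin of a fully seated carrier lies here, its x along the nest's x (either way round).
- stand: Return stand, fixed: blue base 190 (x) x 50 (y) x 12 mm with two 8 mm bullet-nosed dowels at x = +-66 mm, y = 0, tips 72 mm above the bench; holds three stacked carriers. Origin: centre of underside.
- stand_seat (a point): Centre of the top of the stand's base (12 mm above the bench): the origin of the first stacked carrier lies here, that of the second 16 mm and of the third 32 mm above it, x along the stand's x (either way round).
- tray: Matrix tray, fixed: black with grey ribs, 228 (x) x 52 (y) x 8 mm, four pockets in a row along x, each 52 (x) x 44 (y) mm with 4 mm high walls. Origin: centre of underside. Lay modules with their x along the tray's x.
- pocket0 (a point): Centre of the floor of tray pocket 0 (4 mm above the bench), where a laid module's origin belongs.
- pocket1 (a point): Centre of the floor of tray pocket 1 (4 mm above the bench), where a laid module's origin belongs.
- pocket2 (a point): Centre of the floor of tray pocket 2 (4 mm above the bench), where a laid module's origin belongs.
- pocket3 (a point): Centre of the floor of tray pocket 3 (4 mm above the bench), where a laid module's origin belongs.
- spool_a: Bystander: spool of solder with green flanges, 59 mm diameter, 48 mm high, standing; origin at the centre of its underside.
- spool_b: Bystander: spool of solder with green flanges, 59 mm diameter, 48 mm high, standing; origin at the centre of its underside.
- flux_bottle: Bystander: small flux bottle with a red cap, 44 mm diameter, 100 mm high, standing; origin at the centre of its underside.
Things that resemble listed ones, but are neither listed nor needed, are in the scene too. Leave any purple look-alike of the carrier2 alone. What is shaped like the carrier1 but green is not meant.

How it is judged:
On the way, in this order (a step that is already met when the one before it is completed fails the run):
1. a loaded carrier is seated on both dowels of the lift-out nest and its module stands raised out of the recess (((horizontal distance between module0 and nest_seat below 0.006 m and z of module0 in the frame of nest_seat between 0.01 and 0.015 m and angle between the x axis of module0 and the x axis of nest, either way round below 0.1 rad and angle between the z axis of module0 and the z axis of carrier0, either way round below 0.1 rad and z of carrier0 in the frame of module0 between -0.015 and -0.0095 m and horizontal distance between carrier0 and module0 below 0.005 m) or (horizontal distance between module1 and nest_seat below 0.006 m and z of module1 in the frame of nest_seat between 0.01 and 0.015 m and angle between the x axis of module1 and the x axis of nest, either way round below 0.1 rad and angle between the z axis of module1 and the z axis of carrier1, either way round below 0.1 rad and z of carrier1 in the frame of module1 between -0.015 and -0.0095 m and horizontal distance between carrier1 and module1 below 0.005 m) or (horizontal distance between module2 and nest_seat below 0.006 m and z of module2 in the frame of nest_seat between 0.01 and 0.015 m and angle between the x axis of module2 and the x axis of nest, either way round below 0.1 rad and angle between the z axis of module2 and the z axis of carrier2, either way round below 0.1 rad and z of carrier2 in the frame of module2 between -0.015 and -0.0095 m and horizontal distance between carrier2 and module2 below 0.005 m))), for 0.2 s.
2. a module lies in a tray pocket and its empty carrier has been lifted off, leaving the nest free (((((horizontal distance between module0 and pocket0 below 0.013 m and z of module0 in the frame of pocket0 below 0.003 m) or (horizontal distance between module0 and pocket1 below 0.013 m and z of module0 in the frame of pocket1 below 0.003 m) or (horizontal distance between module0 and pocket2 below 0.013 m and z of module0 in the frame of pocket2 below 0.003 m) or (horizontal distance between module0 and pocket3 below 0.013 m and z of module0 in the frame of pocket3 below 0.003 m)) and angle between module0's own z axis and vertical below 0.1 rad) or (((horizontal distance between module1 and pocket0 below 0.013 m and z of module1 in the frame of pocket0 below 0.003 m) or (horizontal distance between module1 and pocket1 below 0.013 m and z of module1 in the frame of pocket1 below 0.003 m) or (horizontal distance between module1 and pocket2 below 0.013 m and z of module1 in the frame of pocket2 below 0.003 m) or (horizontal distance between module1 and pocket3 below 0.013 m and z of module1 in the frame of pocket3 below 0.003 m)) and angle between module1's own z axis and vertical below 0.1 rad) or (((horizontal distance between module2 and pocket0 below 0.013 m and z of module2 in the frame of pocket0 below 0.003 m) or (horizontal distance between module2 and pocket1 below 0.013 m and z of module2 in the frame of pocket1 below 0.003 m) or (horizontal distance between module2 and pocket2 below 0.013 m and z of module2 in the frame of pocket2 below 0.003 m) or (horizontal distance between module2 and pocket3 below 0.013 m and z of module2 in the frame of pocket3 below 0.003 m)) and angle between module2's own z axis and vertical below 0.1 rad)) and distance between each of carrier0, carrier1, carrier2 and nest_seat above 0.03 m), for 0.1 s.
3. the last loaded carrier is seated on the nest with its module raised, all other modules being in the tray (((horizontal distance between module0 and nest_seat below 0.006 m and z of module0 in the frame of nest_seat between 0.01 and 0.015 m and angle between the x axis of module0 and the x axis of nest, either way round below 0.1 rad and angle between the z axis of module0 and the z axis of carrier0, either way round below 0.1 rad and z of carrier0 in the frame of module0 between -0.015 and -0.0095 m and horizontal distance between carrier0 and module0 below 0.005 m) or (horizontal distance between module1 and nest_seat below 0.006 m and z of module1 in the frame of nest_seat between 0.01 and 0.015 m and angle between the x axis of module1 and the x axis of nest, either way round below 0.1 rad and angle between the z axis of module1 and the z axis of carrier1, either way round below 0.1 rad and z of carrier1 in the frame of module1 between -0.015 and -0.0095 m and horizontal distance between carrier1 and module1 below 0.005 m) or (horizontal distance between module2 and nest_seat below 0.006 m and z of module2 in the frame of nest_seat between 0.01 and 0.015 m and angle between the x axis of module2 and the x axis of nest, either way round below 0.1 rad and angle between the z axis of module2 and the z axis of carrier2, either way round below 0.1 rad and z of carrier2 in the frame of module2 between -0.015 and -0.0095 m and horizontal distance between carrier2 and module2 below 0.005 m)) and ((horizontal distance between module0 and nest_seat below 0.006 m and z of module0 in the frame of nest_seat between 0.01 and 0.015 m and angle between the x axis of module0 and the x axis of nest, either way round below 0.1 rad and angle between the z axis of module0 and the z axis of carrier0, either way round below 0.1 rad and z of carrier0 in the frame of module0 between -0.015 and -0.0095 m and horizontal distance between carrier0 and module0 below 0.005 m) or (((horizontal distance between module0 and pocket0 below 0.013 m and z of module0 in the frame of pocket0 below 0.003 m) or (horizontal distance between module0 and pocket1 below 0.013 m and z of module0 in the frame of pocket1 below 0.003 m) or (horizontal distance between module0 and pocket2 below 0.013 m and z of module0 in the frame of pocket2 below 0.003 m) or (horizontal distance between module0 and pocket3 below 0.013 m and z of module0 in the frame of pocket3 below 0.003 m)) and angle between module0's own z axis and vertical below 0.1 rad)) and ((horizontal distance between module1 and nest_seat below 0.006 m and z of module1 in the frame of nest_seat between 0.01 and 0.015 m and angle between the x axis of module1 and the x axis of nest, either way round below 0.1 rad and angle between the z axis of module1 and the z axis of carrier1, either way round below 0.1 rad and z of carrier1 in the frame of module1 between -0.015 and -0.0095 m and horizontal distance between carrier1 and module1 below 0.005 m) or (((horizontal distance between module1 and pocket0 below 0.013 m and z of module1 in the frame of pocket0 below 0.003 m) or (horizontal distance between module1 and pocket1 below 0.013 m and z of module1 in the frame of pocket1 below 0.003 m) or (horizontal distance between module1 and pocket2 below 0.013 m and z of module1 in the frame of pocket2 below 0.003 m) or (horizontal distance between module1 and pocket3 below 0.013 m and z of module1 in the frame of pocket3 below 0.003 m)) and angle between module1's own z axis and vertical below 0.1 rad)) and ((horizontal distance between module2 and nest_seat below 0.006 m and z of module2 in the frame of nest_seat between 0.01 and 0.015 m and angle between the x axis of module2 and the x axis of nest, either way round below 0.1 rad and angle between the z axis of module2 and the z axis of carrier2, either way round below 0.1 rad and z of carrier2 in the frame of module2 between -0.015 and -0.0095 m and horizontal distance between carrier2 and module2 below 0.005 m) or (((horizontal distance between module2 and pocket0 below 0.013 m and z of module2 in the frame of pocket0 below 0.003 m) or (horizontal distance between module2 and pocket1 below 0.013 m and z of module2 in the frame of pocket1 below 0.003 m) or (horizontal distance between module2 and pocket2 below 0.013 m and z of module2 in the frame of pocket2 below 0.003 m) or (horizontal distance between module2 and pocket3 below 0.013 m and z of module2 in the frame of pocket3 below 0.003 m)) and angle between module2's own z axis and vertical below 0.1 rad))), for 0.2 s.
At the end, for the whole second after the job is handed in: every module flat, lid up, in a tray pocket (within 13 mm of its centre, 3 mm of its floor); every carrier stacked level on both dowels of the blue stand (centre within 4 mm, lined up within 0.04 rad, nothing between carriers); all released and at rest (((horizontal distance between module0 and pocket0 below 0.013 m and z of module0 in the frame of pocket0 below 0.003 m) or (horizontal distance between module0 and pocket1 below 0.013 m and z of module0 in the frame of pocket1 below 0.003 m) or (horizontal distance between module0 and pocket2 below 0.013 m and z of module0 in the frame of pocket2 below 0.003 m) or (horizontal distance between module0 and pocket3 below 0.013 m and z of module0 in the frame of pocket3 below 0.003 m)) and angle between each of module0, module1, module2's own z axis and vertical below 0.1 rad and horizontal distance between each of carrier0, carrier1, carrier2 and stand_seat below 0.004 m and angle between the x axis of each of carrier0, carrier1, carrier2 and the x axis of stand, either way round below 0.04 rad and angle between each of carrier0, carrier1, carrier2's own z axis and vertical below 0.04 rad and z of carrier0 in the frame of stand_seat between -0.003 and 0.035 m and linear speed of each of carrier0, module0, carrier1, module1, carrier2, module2 below 0.02 m/s and ((horizontal distance between module1 and pocket0 below 0.013 m and z of module1 in the frame of pocket0 below 0.003 m) or (horizontal distance between module1 and pocket1 below 0.013 m and z of module1 in the frame of pocket1 below 0.003 m) or (horizontal distance between module1 and pocket2 below 0.013 m and z of module1 in the frame of pocket2 below 0.003 m) or (horizontal distance between module1 and pocket3 below 0.013 m and z of module1 in the frame of pocket3 below 0.003 m)) and z of carrier1 in the frame of stand_seat between -0.003 and 0.035 m and ((horizontal distance between module2 and pocket0 below 0.013 m and z of module2 in the frame of pocket0 below 0.003 m) or (horizontal distance between module2 and pocket1 below 0.013 m and z of module2 in the frame of pocket1 below 0.003 m) or (horizontal distance between module2 and pocket2 below 0.013 m and z of module2 in the frame of pocket2 below 0.003 m) or (horizontal distance between module2 and pocket3 below 0.013 m and z of module2 in the frame of pocket3 below 0.003 m)) and z of carrier2 in the frame of stand_seat between -0.003 and 0.035 m); the robot touches nothing.
It fails at once if a spool or the flux bottle is shifted by more than 30 mm or tipped over ((distance of spool_a from where it was at the start of the episode above 0.03 m or angle between spool_a's own z axis and vertical above 0.6 rad) or (distance of spool_b from where it was at the start of the episode above 0.03 m or angle between spool_b's own z axis and vertical above 0.6 rad) or (distance of flux_bottle from where it was at the start of the episode above 0.03 m or angle between flux_bottle's own z axis and vertical above 0.6 rad)).
It fails at once if the fingers pull at a module sunk in its carrier's recess while that carrier is not on the nest ((contact force between the fingers and module0 above 2 N and z of module0 in the frame of carrier0 between 0 and 0.01 m and horizontal distance between module0 and carrier0 below 0.008 m and horizontal distance between module0 and nest_seat above 0.02 m) or (contact force between the fingers and module1 above 2 N and z of module1 in the frame of carrier1 between 0 and 0.01 m and horizontal distance between module1 and carrier1 below 0.008 m and horizontal distance between module1 and nest_seat above 0.02 m) or (contact force between the fingers and module2 above 2 N and z of module2 in the frame of carrier2 between 0 and 0.01 m and horizontal distance between module2 and carrier2 below 0.008 m and horizontal distance between module2 and nest_seat above 0.02 m)).
Of module0, module1, module2 only 2 to 3 are there at a start; the rules pass over those that are not, and their reading is None.
At some moment in a run one of carrier0, carrier1, carrier2 may be knocked a few centimetres aside while the robot is not near it.
Once in a run the grip may slacken for a moment while it holds something.
It also fails if it takes over 210 s, if anything falls off the work surface, if the arm or the gripper's body presses on something with over 40 N, if the wrist force passes 120 N, or if a joint passes its speed limit or range.

## Working session

There is one attempt and no reset: what is moved stays moved. The work goes in short steps, Python scripts to look and compute and a shell command to move; the robot and the scene stay as the last step left them, time stands still between calls to the robot, and variables do not carry over. Pictures are saved under pics/ and viewed, about 12 in all and at most 16, crops included, and the job is handed in when it is done.

```bash
mkdir -p pics
cat > h.py <<'E'
import numpy as np, cv2
from station import readout, eyes, ticket
def snap(name, f=None):
    im,d=eyes.read_camera(name)
    if f: cv2.imwrite('pics/'+f,cv2.cvtColor(im,cv2.COLOR_RGB2BGR))
    return im,d,eyes.calibration(name)
def w2p(c,X):
    p=np.array(c['R'])@np.array(X)+np.array(c['t']); return c['fx']*p[0]/p[2]+c['cx'],c['fy']*p[1]/p[2]+c['cy']
def ray(c,u,v,z):
    R=np.array(c['R']);t=np.array(c['t']);o=-R.T@t
    d=R.T@np.array([(u-c['cx'])/c['fx'],(v-c['cy'])/c['fy'],1]); return o+d*(z-o[2])/d[2]
E
python3 - <<'E'
from h import *
for n in('top','side'):
    im,d,c=snap(n,n+'0.png'); R=np.array(c['R']); print(n,c['fx'],-R.T@np.array(c['t']),R.round(2).tolist())
print(readout.get_obs())
E
```

```text
top 585.590529374744 [0.39525625 0.09716801 1.4023673 ] [[0.03, -1.0, 0.0], [-0.99, -0.03, -0.11], [0.11, -0.0, -0.99]]
side 619.7392421025963 [0.237333   1.20527746 1.03193393] [[-0.96, -0.27, 0.01], [-0.18, 0.62, -0.76], [0.2, -0.74, -0.65]]
{'t': 0.1, 'q': array([ 1.21290083,  0.47770407,  0.0223441 ,  1.55635067, -0.01150855,
        1.10932473, -0.0831201 ]), 'joint_vel': array([ 0.00013889, -0.00323618,  0.00106079, -0.00268932,  0.00010398,
        0.00064642, -0.00106089]), 'joint_torque': array([ 4.58409646e-03, -5.97758532e+01,  1.61376223e+00, -2.81955385e+01,
        1.28695305e-02,  5.05054806e-03,  2.65846916e-05]), 'eef_pos': array([ 0.16672022, -0.65352765,  0.23043275]), 'tool_rot': array([-8.13911118e-04,  9.92210390e-01,  1.24570678e-01, -1.59350668e-04]), 'contact_force': array([-0.02155576,  0.00507663,  0.42780598]), 'torque': array([ 0.00858309, -0.01978095,  0.0245042 ]), 'gripper_width': 0.9967234588380138}
```

View pics/top0.png

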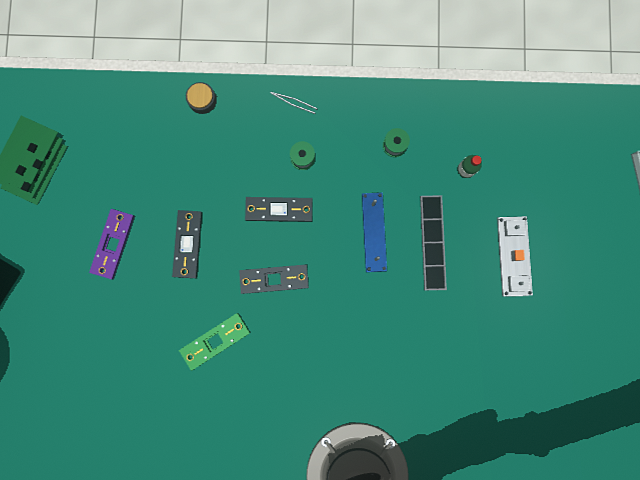

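View pics/side0.png

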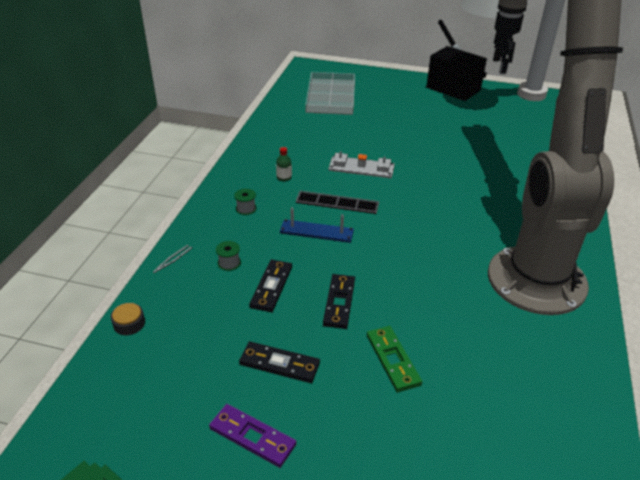

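The top view shows three dark grey carriers. Carrier A at (187,244) and B at (279,209) hold white-labelled modules; C at (274,279) is empty. The purple plate at (112,244) and the green one at (214,342) are look-alikes to leave alone. The nest is at (515,256), the stand at (374,232) and the tray at (433,243). Next I'll measure and view one enlarged crop to confirm.

```bash
cat > m.py <<'E'
from h import *
def cloud(d,c):
    v,u=np.mgrid[:480,:640]; z=d
    P=np.stack([(u-c['cx'])/c['fx']*z,(v-c['cy'])/c['fy']*z,z],-1)
    return (P-np.array(c['t']))@np.array(c['R'])
def blobs(mask,amin,amax):
    n,l,s,ce=cv2.connectedComponentsWithStats(mask.astype(np.uint8))
    return [l==i for i in range(1,n) if amin<=s[i,4]<=amax]
def rect(c,m,z):
    """min-area rectangle of a pixel mask cast on plane z: centre, long-axis angle deg, sizes mm"""
    k=max(cv2.findContours(m.astype(np.uint8),cv2.RETR_EXTERNAL,cv2.CHAIN_APPROX_NONE)[0],key=cv2.contourArea)[:,0]
    P=np.array([ray(c,u,v,z)[:2] for u,v in k],np.float32)*1000
    (x,y),(w,h),a=cv2.minAreaRect(P)
    if w<h: a+=90; w,h=h,w
    return round(x,1),round(y,1),round((a+90)%180-90,1),round(w,1),round(h,1)
def scene(name='top',f=None,show=True):
    im,d,c=snap(name,f); hsv=cv2.cvtColor(im,cv2.COLOR_RGB2HSV); H,S,V=[hsv[...,i].astype(int) for i in range(3)]
    W=cloud(d,c); Z=W[...,2]
    return im,d,c,H,S,V,W,Z
E
python3 - <<'E'
from m import *
for n in('top','side'):
    im,d,c,H,S,V,W,Z=scene(n)
    print(n,'table z',np.round(np.median(Z[200:300,330:350]),4), 'noise',Z[290:320,340:360].std().round(4), 'gap',(d==0).mean())
    roi=(W[...,0]>.25)&(W[...,0]<1)&(abs(W[...,1])<.8)
    for nm,mk,z in (('dark',(V<95)&(S<90),.016),('blue',(H>100)&(H<125)&(S>120)&(V>60),.012),('orange',(H>3)&(H<20)&(S>150)&(V>120),.042),('white',(V>130)&(S<60),.01),('label',(V>150)&(S<50),.016)):
        for b in blobs(cv2.morphologyEx((mk&roi).astype(np.uint8),cv2.MORPH_CLOSE,np.ones((3,3))),25,6000):
            vv,uu=np.nonzero(b); print(nm,'px',uu.mean().round(1),vv.mean().round(1),'n',b.sum(),rect(c,b,z),'cloudz',np.percentile(Z[b],[10,50,90]).round(3))
im=cv2.imread('pics/top0.png'); a=cv2.resize(im[180:320,160:320],None,fx=3.5,fy=3.5,interpolation=cv2.INTER_CUBIC)
b=cv2.resize(im[190:310,350:550],(560,336),interpolation=cv2.INTER_CUBIC)
cv2.imwrite('pics/crop1.png',a)
s=cv2.imread('pics/side0.png'); 
cv2.imwrite('pics/crop2.png',np.vstack([cv2.resize(im[205:305,490:545],None,fx=4,fy=4,interpolation=cv2.INTER_CUBIC)[:, :220],]))
E
```

```text
top table z 0.001 noise 0.0031 gap 0.003876953125
dark px 204.6 104.1 n 221 (875.4, 395.9, 30.7, 69.5, 67.7) cloudz [0.009 0.027 0.034]
dark px 396.7 139.8 n 37 (787.0, -82.3, 0.8, 15.0, 14.6) cloudz [0.045 0.05  0.052]
dark px 31.8 147.2 n 44 (743.9, 800.5, -21.9, 17.7, 14.4) cloudz [0.031 0.034 0.037]
dark px 390.4 151.2 n 40 (759.0, -67.5, 61.1, 39.0, 12.3) cloudz [0.005 0.013 0.022]
dark px 301.7 153.1 n 35 (748.2, 148.3, 1.7, 14.8, 12.1) cloudz [0.045 0.049 0.051]
dark px 36.6 163.6 n 46 (704.0, 784.4, -22.1, 18.6, 14.3) cloudz [0.031 0.035 0.038]
dark px 277.9 208.8 n 1150 (610.2, 199.8, -89.3, 157.9, 56.4) cloudz [0.012 0.016 0.02 ]
dark px 432.6 243.0 n 1747 (541.0, -168.8, 3.0, 222.5, 49.3) cloudz [0.001 0.005 0.009]
dark px 186.8 243.6 n 1188 (520.5, 414.3, -1.8, 159.1, 56.5) cloudz [0.013 0.016 0.02 ]
dark px 505.9 227.9 n 48 (577.5, -344.7, 43.2, 61.3, 23.2) cloudz [0.011 0.017 0.027]
dark px 513.0 255.5 n 30 (513.7, -361.8, -0.5, 21.6, 4.8) cloudz [0.018 0.025 0.033]
dark px 269.0 277.1 n 68 (443.4, 205.6, -83.2, 44.1, 33.5) cloudz [0.002 0.009 0.019]
blue px 373.9 232.1
[... 3181 characters left out ...]
hite px 362.2 164.8 n 628 (513.4, -371.6, 3.8, 189.4, 89.8) cloudz [0.007 0.011 0.031]
white px 270.8 282.6 n 100 (612.0, 198.5, 89.6, 34.1, 23.9) cloudz [0.013 0.016 0.019]
white px 279.0 359.3 n 156 (522.3, 414.4, -1.5, 35.5, 23.9) cloudz [0.013 0.016 0.019]
label px 118.1 285.7 n 4106 (950.6, -2.7, 89.9, 1530.0, 28.8) cloudz [-0.003 -0.001  0.002]
label px 339.8 157.6 n 45 (583.8, -378.9, -86.9, 32.9, 30.6) cloudz [0.027 0.03  0.034]
label px 364.9 165.8 n 345 (508.1, -361.1, 4.8, 153.3, 79.0) cloudz [0.007 0.011 0.029]
label px 270.5 283.0 n 68 (610.4, 206.1, 89.5, 29.2, 18.2) cloudz [0.013 0.016 0.019]
label px 277.5 358.7 n 94 (523.6, 418.6, -3.8, 27.5, 19.0) cloudz [0.013 0.016 0.019]
```

View pics/crop1.png

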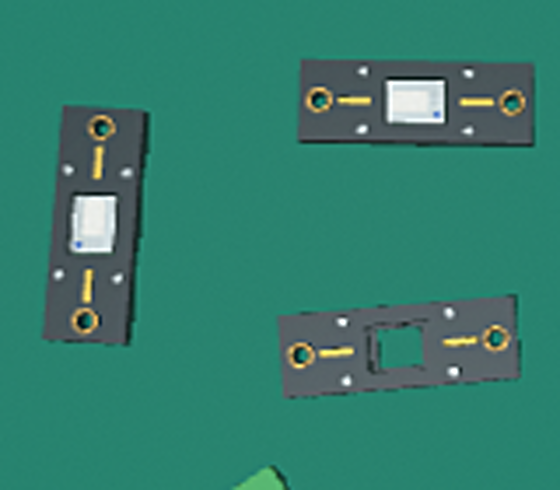

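The crop confirms it. A (left) and B (top right) are grey with a module and white label in the recess; C (lower right) is grey with an empty window. All have brass-lipped holes at both ends. I'll refine the carrier poses from the brass lips and start with empty C.

```bash
cat >> m.py <<'E'
def holes(im,c,z=.016,near=None,off=0):
    """brass lip pairs 132 mm apart on plane z -> centre (mm), long axis deg"""
    hsv=cv2.cvtColor(im,cv2.COLOR_RGB2HSV).astype(int); H,S,V=hsv[...,0],hsv[...,1],hsv[...,2]
    m=((H>8)&(H<32)&(S>90)&(V>80)).astype(np.uint8)
    n,l,s,ce=cv2.connectedComponentsWithStats(cv2.dilate(m,np.ones((2,2))),connectivity=8)
    pts=[]
    for i in range(1,n):
        x,y,w,h,a=s[i]
        if 5<=w<=14 and 5<=h<=14:
            vv,uu=np.nonzero((l==i)&(m>0)); 
            pts.append(((uu.min()+uu.max())/2*.5+uu.mean()*.5,(vv.min()+vv.max())/2*.5+vv.mean()*.5))
    P=[ray(c,u,v,z)[:2]*1000 for u,v in pts]; out=[]
    for i in range(len(P)):
        for j in range(i):
            D=P[i]-P[j]; L=np.hypot(*D)
            if 124<L<140: out.append((((P[i]+P[j])/2).round(1).tolist(),round(float((np.degrees(np.arctan2(D[1],D[0]))+90)%180-90),1),round(float(L),1),[np.round(pts[i],1).tolist(),np.round(pts[j],1).tolist()]))
    return out
def tool():
    from scipy.spatial.transform import Rotation as Ro
    o=readout.get_obs(); w,x,y,z=o['tool_rot']; R=Ro.from_quat([x,y,z,w]).as_matrix()
    return o,R
def go(x,y,z,psi):
    from scipy.spatial.transform import Rotation as Ro
    o,R=tool(); a=np.radians(psi); T=np.array([[np.cos(a),np.sin(a),0],[np.sin(a),-np.cos(a),0],[0,0,-1]])
    p=o['eef_pos']*1000; d=np.array([x,y,z])-p
    print('t %.1f at'%o['t'],p.round(1),'psi %.1f'%np.degrees(np.arctan2(R[1,0],R[0,0])),'F',np.round(o['contact_force'],1),'w %.3f'%o['gripper_width'])
    print('shift now-axes',(R.T@d).round(1),' turn',np.degrees(Ro.from_matrix(R.T@T).as_rotvec()).round(2),' shift after turn',(T.T@d).round(1))
E
python3 - <<'E'
from m import *
for n in('top','side'):
    im,d,c=snap(n)
    for h in holes(im,c): print(n,h)
go(441,212,150,96.4)
E
```

```text
top ([521.3, 415.2], -1.8, 131.4, [[183.9, 270.9], [188.5, 216.0]])
side ([377.6, 279.0], -25.4, 134.4, [[385.0, 340.5], [336.6, 310.5]])
t 0.3 at [ 166.8 -653.9  231. ] psi 14.3 F [-0.2  0.9  0.2] w 1.000
shift now-axes [ 479.7 -771.2   81.4]  turn [-3.000e-02 -2.000e-02 -8.209e+01]  shift after turn [829.9 369.   81. ]
```

```bash
sed -i 's/cv2.dilate(m,np.ones((2,2)))/cv2.morphologyEx(m,cv2.MORPH_CLOSE,np.ones((3,3)))/; s/if 5<=w<=14 and 5<=h<=14/if 4<=w<=14 and 4<=h<=14/; s/(S>90)\&(V>80)/(S>75)\&(V>60)/' m.py
python3 - <<'E'
from m import *
for n in('top','side'):
    im,d,c=snap(n)
    for h in holes(im,c): print(n,h)
E
```

```text
top ([293.1, 338.7], -55.6, 132.0, [[189.8, 357.1], [238.0, 326.0]])
```

```bash
python3 -m crank '[{"jaw":100,"x":0,"y":-55},{"y":-55,"x":10},{"y":-55,"x":40},{"y":-55,"x":40},{"y":-55,"x":40},{"y":-55,"x":40},{"y":-55,"x":40},{"y":-55,"x":40},{"y":-55,"x":40},{"y":-55,"x":40},{"y":-55,"x":40},{"y":-55,"x":40}]' 60
```

```text
schema error: expected keys jaw, x, y, z, ax, ay, az
```

Run:
```python
from m import *
im,d,c=snap('top')
hsv=cv2.cvtColor(im,cv2.COLOR_RGB2HSV)
for (u,v) in((251,209),(306,209)):
    print(hsv[v-4:v+5,u-4:u+5].tolist()[::2])
```

```text
[[[102, 66, 89], [35, 15, 101], [20, 111, 180], [20, 133, 230], [21, 137, 255], [20, 134, 233], [60, 18, 100], [101, 79, 90], [98, 57, 90]], [[20, 55, 115], [20, 140, 168], [41, 45, 45], [96, 237, 29], [90, 224, 41], [88, 147, 66], [26, 75, 116], [19, 122, 171], [103, 92, 91]], [[19, 93, 156], [20, 144, 237], [95, 212, 59], [86, 210, 113], [85, 204, 140], [85, 196, 120], [27, 95, 116], [19, 127, 187], [103, 97, 89]], [[100, 52, 89], [47, 18, 99], [22, 100, 160], [22, 138, 215], [19, 140, 182], [22, 116, 136], [20, 88, 127], [100, 69, 89], [99, 55, 92]], [[96, 45, 90], [96, 53, 91], [99, 59, 91], [97, 59, 91], [101, 55, 92], [98, 50, 92], [99, 47, 92], [98, 44, 92], [98, 44, 93]]]
[[[99, 48, 91], [100, 62, 91], [102, 76, 90], [99, 44, 93], [28, 38, 113], [39, 25, 103], [102, 75, 92], [99, 56, 91], [101, 39, 91]], [[95, 33, 93], [21, 85, 144], [20, 135, 176], [22, 90, 71], [34, 39, 46], [23, 84, 73], [20, 120, 142], [22, 75, 109], [104, 66, 93]], [[20, 56, 119], [20, 143, 177], [89, 208, 71], [85, 202, 135], [84, 195, 135], [86, 218, 116], [28, 76, 104], [19, 126, 192], [103, 77, 93]], [[103, 67, 92], [18, 99, 160], [20, 142, 242], [50, 78, 125], [63, 74, 107], [28, 98, 153], [19, 143, 175], [28, 48, 75], [104, 58, 96]], [[99, 47, 93], [101, 60, 93], [102, 50, 92], [75, 5, 95], [95, 16, 93], [101, 45, 91], [101, 53, 91], [101, 52, 94], [100, 41, 93]]]
```

```bash
python3 -m crank '[{"jaw":100,"x":10,"y":-50,"z":0,"ax":0,"ay":0,"az":0},{"jaw":100,"x":30,"y":-50,"z":0,"ax":0,"ay":0,"az":0},{"jaw":100,"x":30,"y":-50,"z":0,"ax":0,"ay":0,"az":0},{"jaw":100,"x":30,"y":-50,"z":0,"ax":0,"ay":0,"az":0},{"jaw":100,"x":30,"y":-50,"z":0,"ax":0,"ay":0,"az":0},{"jaw":100,"x":30,"y":-50,"z":0,"ax":0,"ay":0,"az":0},{"jaw":100,"x":30,"y":-50,"z":0,"ax":0,"ay":0,"az":0},{"jaw":100,"x":30,"y":-50,"z":0,"ax":0,"ay":0,"az":0}]' 60
```

```text
t: 1.45
eef_pos: [0.2816, -0.2104, 0.2317]
tool_rot: [0.001, 0.992, 0.124, 0.0]
contact_force: [0.5, 0.1, -0.0]
gripper_width: 1.001
```

```bash
cat >> m.py <<'E'
def pose(im,c,near,z=.016,r=90):
    """carrier pose from all its brass pixels: min-area rect on plane z (mm, deg)"""
    hsv=cv2.cvtColor(im,cv2.COLOR_RGB2HSV).astype(int); H,S,V=hsv[...,0],hsv[...,1],hsv[...,2]
    vv,uu=np.nonzero((H>14)&(H<27)&(S>70)&(V>80))
    P=np.array([ray(c,u,v,z)[:2]*1000 for u,v in zip(uu,vv)]); P=P[np.hypot(*(P-near).T)<r].astype(np.float32)
    (x,y),(w,h),a=cv2.minAreaRect(P)
    if w<h: a+=90; w,h=h,w
    return round(x,1),round(y,1),round((a+90)%180-90,1),round(w,1),round(h,1),len(P)
E
python3 - <<'E'
from m import *
for n in('top','side'):
    im,d,c=snap(n)
    for q in((521,415),(610,200),(442,214)): print(n,pose(im,c,q))
go(444,212,150,96.4)
E
```

```text
top (521.3, 415.6, -2.1, 146.3, 16.9, 95)
top (611.0, 200.3, -89.4, 148.4, 14.7, 75)
top (443.6, 205.0, -83.3, 149.1, 14.7, 82)
side (520.6, 420.3, -0.6, 149.0, 17.2, 93)
side (610.1, 210.4, -87.5, 118.3, 10.0, 43)
side (440.9, 210.1, -82.0, 145.0, 16.9, 66)
t 1.6 at [ 282.3 -207.7  231.6] psi 14.7 F [ 0.  -0.8  0.3] w 1.002
shift now-axes [ 263.1 -364.7   81.6]  turn [ 4.000e-02 -0.000e+00 -8.165e+01]  shift after turn [399.  207.4  81.6]
```

```bash
python3 -m crank '[{"jaw":100,"x":35,"y":-45,"z":0,"ax":0,"ay":0,"az":-10.3},{"jaw":100,"x":35,"y":-45,"z":0,"ax":0,"ay":0,"az":-10.3},{"jaw":100,"x":35,"y":-45,"z":0,"ax":0,"ay":0,"az":-10.3},{"jaw":100,"x":45,"y":-35,"z":0,"ax":0,"ay":0,"az":-10.3},{"jaw":100,"x":50,"y":-20,"z":0,"ax":0,"ay":0,"az":-10.3},{"jaw":100,"x":50,"y":0,"z":0,"ax":0,"ay":0,"az":-10.3},{"jaw":100,"x":50,"y":10,"z":20,"ax":0,"ay":0,"az":-10.3},{"jaw":100,"x":40,"y":10,"z":40,"ax":0,"ay":0,"az":-10}]' 60; python3 -c "
from m import *
go(443.6,207,100,96.7)"
```

```text
t: 2.55
eef_pos: [0.3964, 0.1949, 0.1721]
tool_rot: [0.001, 0.665, 0.747, 0.003]
contact_force: [0.7, -1.7, -1.1]
gripper_width: 1.003
t 2.5 at [396.4 194.9 172.1] psi 96.6 F [ 0.7 -1.7 -1.1] w 1.003
shift now-axes [ 6.4 47.9 72.3]  turn [ 0.31 -0.1  -0.06]  shift after turn [ 6.5 48.3 72.1]
```

```bash
python3 -m crank '[{"jaw":100,"x":6,"y":24,"z":36,"ax":0,"ay":0,"az":0},{"jaw":100,"x":0,"y":24,"z":36,"ax":0,"ay":0,"az":0},{"jaw":100,"x":0,"y":0,"z":30,"ax":0,"ay":0,"az":0},{"jaw":100,"x":0,"y":0,"z":30,"ax":0,"ay":0,"az":0},{"jaw":100,"x":0,"y":0,"z":0,"ax":0,"ay":0,"az":0}]' 60; python3 -c "
from m import *
im,d,c=snap('top'); print(pose(im,c,(443.6,205)))
go(443.6,207,1,96.7)"
```

```text
t: 3.18
eef_pos: [0.4393, 0.203, 0.0377]
tool_rot: [-0.001, 0.667, 0.745, -0.002]
contact_force: [-0.1, 0.1, -0.2]
gripper_width: 0.998
(0.0, 0.0, 0.0, 0.0, 0.0, 0)
t 3.2 at [440.2 203.7  39. ] psi 96.4 F [-0.4  0.4  0.6] w 1.004
shift now-axes [ 2.9  3.8 38. ]  turn [-0.08  0.03 -0.29]  shift after turn [ 2.8  3.7 38. ]
```

```bash
python3 -m crank '[{"jaw":100,"x":2,"y":3.5,"z":19,"ax":0,"ay":0,"az":0},{"jaw":100,"x":0,"y":0,"z":18,"ax":0,"ay":0,"az":0},{"jaw":100,"x":0,"y":0,"z":0,"ax":0,"ay":0,"az":0},{"jaw":55,"x":0,"y":0,"z":0,"ax":0,"ay":0,"az":0},{"jaw":30,"x":0,"y":0,"z":0,"ax":0,"ay":0,"az":0},{"jaw":30,"x":0,"y":0,"z":0,"ax":0,"ay":0,"az":0},{"jaw":30,"x":0,"y":0,"z":0,"ax":0,"ay":0,"az":0},{"jaw":30,"x":0,"y":0,"z":0,"ax":0,"ay":0,"az":0}]' 70; python3 -c "
from m import *
go(443.6,207,60,96.7)"
```

```text
t: 4.22
eef_pos: [0.4441, 0.2067, 0.0033]
tool_rot: [0.0, 0.666, 0.746, 0.0]
contact_force: [-1.6, -1.0, 6.9]
gripper_width: 0.635
t 4.2 at [444.1 206.7   3.3] psi 96.4 F [-1.6 -1.   6.9] w 0.635
shift now-axes [  0.3  -0.3 -56.7]  turn [ 0.08  0.   -0.29]  shift after turn [  0.4  -0.4 -56.7]
```

```bash
python3 -m crank '[{"jaw":30,"x":0,"y":0,"z":-20,"ax":0,"ay":0,"az":0},{"jaw":30,"x":0,"y":0,"z":-40,"ax":0,"ay":0,"az":0},{"jaw":30,"x":0,"y":0,"z":-40,"ax":0,"ay":0,"az":0},{"jaw":30,"x":0,"y":0,"z":0,"ax":0,"ay":0,"az":0}]' 70
python3 - <<'E'
from m import *
im,d,c=snap('side','s1.png'); im2,d2,c2=snap('top','t1.png')
go(562.2,-29,100,94.1)
cv2.imwrite('pics/v1.png',cv2.cvtColor(np.hstack([im[150:400,180:480],im2[150:400,180:480]]),cv2.COLOR_RGB2BGR))
E
```

```text
t: 4.72
eef_pos: [0.4454, 0.2074, 0.1049]
tool_rot: [0.001, 0.667, 0.745, 0.003]
contact_force: [1.1, 0.6, -2.6]
gripper_width: 0.627
t 4.8 at [443.5 205.8 102. ] psi 96.4 F [-0.4 -0.2 -3.2] w 0.629
shift now-axes [-246.5   91.9    2.2]  turn [0.01 0.04 2.27]  shift after turn [-242.7  101.6    2. ]
```

View pics/v1.png

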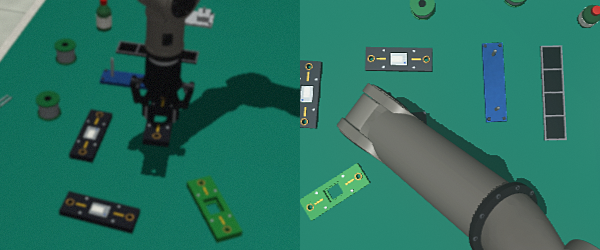

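Carrier C is held, visible in the side view at crop (155,130); the arm blocks the top view. I'll take it over the stand.

```bash
python3 -m crank '[{"jaw":30,"x":-40,"y":15,"z":-1,"ax":0,"ay":0,"az":0},{"jaw":30,"x":-41,"y":15,"z":0,"ax":0,"ay":0,"az":0},{"jaw":30,"x":-41,"y":15,"z":0,"ax":0,"ay":0,"az":0},{"jaw":30,"x":-41,"y":15,"z":0,"ax":0,"ay":0,"az":0},{"jaw":30,"x":-41,"y":15,"z":0,"ax":0,"ay":0,"az":0},{"jaw":30,"x":-41,"y":17,"z":0,"ax":0,"ay":0,"az":0}]' 70; python3 -m crank '[{"jaw":30,"x":0,"y":0,"z":0,"ax":0,"ay":0,"az":10.3},{"jaw":30,"x":0,"y":0,"z":0,"ax":0,"ay":0,"az":10.3},{"jaw":30,"x":0,"y":0,"z":0,"ax":0,"ay":0,"az":10.3},{"jaw":30,"x":0,"y":0,"z":0,"ax":0,"ay":0,"az":10.3},{"jaw":30,"x":0,"y":0,"z":0,"ax":0,"ay":0,"az":10.3},{"jaw":30,"x":0,"y":0,"z":0,"ax":0,"ay":0,"az":10.3},{"jaw":30,"x":0,"y":0,"z":0,"ax":0,"ay":0,"az":10.3},{"jaw":30,"x":0,"y":0,"z":0,"ax":0,"ay":0,"az":10.3},{"jaw":30,"x":0,"y":0,"z":0,"ax":0,"ay":0,"az":9.9},{"jaw":30,"x":0,"y":0,"z":0,"ax":0,"ay":0,"az":0}]' 70
python3 - <<'E'
from m import *
go(562.2,-29,100,4.1)
im,d,c=snap('side','s2.png'); im2,d2,c2=snap('top','t2.png')
a=cv2.resize(im[150:300,240:400],None,fx=2.5,fy=2.5); b=cv2.resize(im2[150:300,300:460],None,fx=2.5,fy=2.5)
cv2.imwrite('pics/v2.png',cv2.cvtColor(np.hstack([a,b]),cv2.COLOR_RGB2BGR))
E
```

```text
t: 5.58
eef_pos: [0.5614, -0.0283, 0.1012]
tool_rot: [-0.001, 0.666, 0.746, -0.001]
contact_force: [1.0, -0.1, -1.6]
gripper_width: 0.632
t: 6.82
eef_pos: [0.5611, -0.0268, 0.1015]
tool_rot: [0.0, 0.999, 0.037, -0.002]
contact_force: [1.0, -0.6, -1.9]
gripper_width: 0.631
t 6.8 at [561.1 -26.8 101.5] psi 4.2 F [ 1.  -0.6 -1.9] w 0.631
shift now-axes [0.9 2.3 1.5]  turn [0.04 0.19 0.13]  shift after turn [0.9 2.3 1.5]
```

View pics/v2.png

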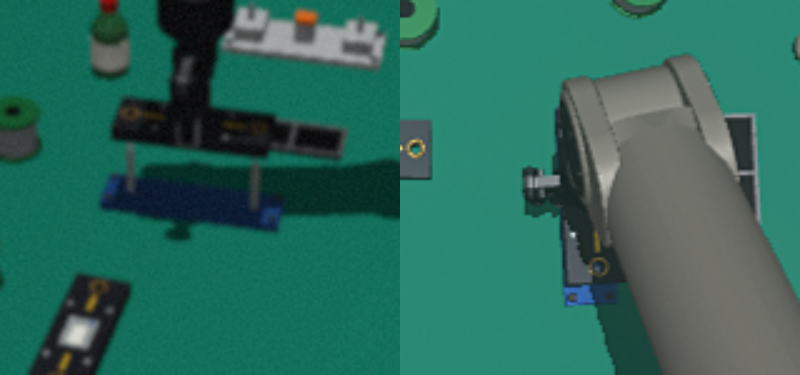

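```bash
cat >> m.py <<'E'
def yel(im,c,u0,u1,v0,v1,z):
    hsv=cv2.cvtColor(im,cv2.COLOR_RGB2HSV).astype(int); H,S,V=hsv[...,0],hsv[...,1],hsv[...,2]
    m=((H>12)&(H<30)&(S>70)&(V>50)).astype(np.uint8); k=np.zeros_like(m); k[v0:v1,u0:u1]=m[v0:v1,u0:u1]
    P=cv2.findNonZero(k); (u,v),r=cv2.minEnclosingCircle(P); print('ring',round(u,1),round(v,1),'r',round(r,1),'n',len(P),'->',(ray(c,u,v,z)*1000).round(1))
E
python3 - <<'E'
from m import *
rd=lambda f:cv2.cvtColor(cv2.imread('pics/'+f),cv2.COLOR_BGR2RGB)
s,t=rd('s2.png'),rd('t2.png'); cs,ct=eyes.calibration('side'),eyes.calibration('top')
zt=.1142
yel(t,ct,373,384,251,262,zt)
yel(s,cs,286,298,190,201,zt); yel(s,cs,337,349,197,207,zt)
for u,v in((292,209.2),(341.6,216)): print('tip side',(ray(cs,u,v,.072)*1000).round(1))
a=np.radians(4.1); C=np.array([562.2,-30.4]); u=np.array([np.cos(a),np.sin(a)]); print('stand holes top-cam',C+66*u,C-66*u)
# dowels seen in first pictures
t0,s0=rd('top0.png'),rd('side0.png')
cv2.imwrite('pics/v3.png',cv2.cvtColor(np.hstack([cv2.resize(t0[185:280,355:395],None,fx=6,fy=6,interpolation=cv2.INTER_CUBIC),cv2.resize(t0[210:305,490:545],None,fx=6,fy=6,interpolation=cv2.INTER_CUBIC)]),cv2.COLOR_RGB2BGR))
E
```

```text
ring 379.0 256.3 r 3.8 n 24 -> [495.4 -33.4 114.2]
ring 292.0 194.5 r 4.0 n 33 -> [625.2 -20.4 114.2]Traceback (most recent call last):
  File "<stdin>", line 6, in <module>
  File "m.py", line 58, in yel
    P=cv2.findNonZero(k); (u,v),r=cv2.minEnclosingCircle(P); print('ring',round(u,1),round(v,1),'r',round(r,1),'n',len(P),'->',(ray(c,u,v,z)*1000).round(1))
                                  ~~~~~~~~~~~~~~~~~~~~~~^^^
cv2.error: OpenCV(4.12.0) /io/opencv/modules/imgproc/src/shapedescr.cpp:201: error: (-215:Assertion failed) count >= 0 && (depth == CV_32F || depth == CV_32S) in function 'minEnclosingCircle'
```

Run:
```python
from m import *
rd=lambda f:cv2.cvtColor(cv2.imread('pics/'+f),cv2.COLOR_BGR2RGB)
cs,ct=eyes.calibration('side'),eyes.calibration('top')
for u,v in((292,209.2),(341.6,216)): print('tip side',(ray(cs,u,v,.072)*1000).round(1))
a=np.radians(4.1); C=np.array([562.2,-30.4]); u=np.array([np.cos(a),np.sin(a)]); print('stand dowels from top rect',C+66*u,C-66*u)
t0=rd('top0.png')
cv2.imwrite('pics/v3.png',cv2.cvtColor(np.hstack([cv2.resize(t0[185:280,355:395],None,fx=6,fy=6,interpolation=cv2.INTER_CUBIC),cv2.resize(t0[210:305,490:545],None,fx=6,fy=6,interpolation=cv2.INTER_CUBIC)]),cv2.COLOR_RGB2BGR))
```

```text
tip side [624.1 -14.6  72. ]
tip side [494.6 -22.3  72. ]
stand dowels from top rect [628.03109167 -25.68116867] [496.36890833 -35.11883133]
```

View pics/v3.png

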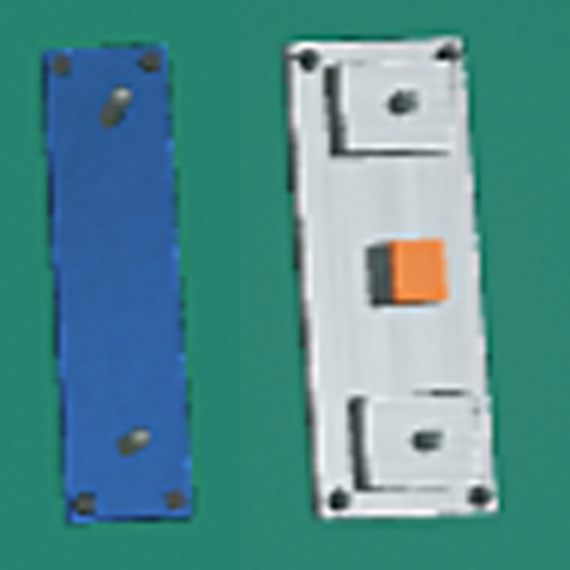

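Picture 6: stand dowel tips at crop (121,97) and (142,436), which is about px (374.8,200.8) and (378.3,257.3). Nest dowels at crop (403,102) and (427,440) in the right panel.

Run:
```python
from m import *
ct=eyes.calibration('top')
A,B=[ray(ct,u,v,.071)[:2]*1000 for u,v in((374.8,200.8),(378.3,257.3))]; print('stand tips',A,B,(A+B)/2,np.hypot(*(A-B)),np.degrees(np.arctan2(*(A-B)[::-1])))
A,B=[ray(ct,490+(x-240)/6-.4,210+y/6-.4,.051)[:2]*1000 for x,y in((405,99),(429,437))]; print('nest tips',A,B,(A+B)/2,np.hypot(*(A-B)),np.degrees(np.arctan2(*(A-B)[::-1])))
go(562.2,-28.4,100,4.0)
```

```text
stand tips [626.58447035 -25.95492784] [496.4165612  -36.19392059] [561.50051578 -31.07442422] 130.56998715110927 4.497618524716685
nest tips [ 579.67265136 -360.32089088] [ 448.96192062 -368.3773643 ] [ 514.31728599 -364.34912759] 130.95877936483927 3.5270150474204267
t 6.9 at [561.6 -26.7 102.1] psi 4.3 F [-1.1 -0.5 -2.2] w 0.634
shift now-axes [0.5 1.7 2.1]  turn [0.01 0.13 0.33]  shift after turn [0.5 1.7 2.1]
```

```bash
python3 -m crank '[{"jaw":30,"x":0.8,"y":2.2,"z":10,"ax":0,"ay":0,"az":0},{"jaw":30,"x":0,"y":0,"z":10,"ax":0,"ay":0,"az":0},{"jaw":30,"x":0,"y":0,"z":5,"ax":0,"ay":0,"az":0},{"jaw":30,"x":0,"y":0,"z":5,"ax":0,"ay":0,"az":0},{"jaw":30,"x":0,"y":0,"z":4,"ax":0,"ay":0,"az":0},{"jaw":30,"x":0,"y":0,"z":0,"ax":0,"ay":0,"az":0}]' 70
python3 - <<'E'
from m import *
im,d,c=snap('side','s3.png')
go(562.4,-28.9,15,4.2)
E
```

```text
t: 7.68
eef_pos: [0.5632, -0.0289, 0.0691]
tool_rot: [0.0, 0.999, 0.036, -0.0]
contact_force: [-0.1, 0.2, -3.1]
gripper_width: 0.626
t 7.7 at [563.4 -28.9  69.3] psi 4.1 F [-0.2  0.  -3. ] w 0.627
shift now-axes [-1.  -0.  54.3]  turn [ 0.   -0.   -0.08]  shift after turn [-1.  -0.  54.3]
```

```bash
python3 -m crank '[{"jaw":30,"x":0,"y":0,"z":8,"ax":0,"ay":0,"az":0},{"jaw":30,"x":0,"y":0,"z":8,"ax":0,"ay":0,"az":0},{"jaw":30,"x":0,"y":0,"z":8,"ax":0,"ay":0,"az":0},{"jaw":30,"x":0,"y":0,"z":8,"ax":0,"ay":0,"az":0},{"jaw":30,"x":0,"y":0,"z":8,"ax":0,"ay":0,"az":0},{"jaw":30,"x":0,"y":0,"z":8,"ax":0,"ay":0,"az":0},{"jaw":30,"x":0,"y":0,"z":4,"ax":0,"ay":0,"az":0},{"jaw":30,"x":0,"y":0,"z":0,"ax":0,"ay":0,"az":0}]' 70
```

```text
t: 8.72
eef_pos: [0.5632, -0.0289, 0.017]
tool_rot: [-0.0, 0.999, 0.036, -0.0]
contact_force: [0.0, -0.5, -2.8]
gripper_width: 0.629
```

```bash
python3 -m crank '[{"jaw":30,"x":0,"y":0,"z":1.5,"ax":0,"ay":0,"az":0},{"jaw":30,"x":0,"y":0,"z":0,"ax":0,"ay":0,"az":0},{"jaw":100,"x":0,"y":0,"z":0,"ax":0,"ay":0,"az":0},{"jaw":100,"x":0,"y":0,"z":0,"ax":0,"ay":0,"az":0},{"jaw":100,"x":0,"y":0,"z":0,"ax":0,"ay":0,"az":0},{"jaw":100,"x":0,"y":0,"z":-10,"ax":0,"ay":0,"az":0},{"jaw":100,"x":0,"y":0,"z":-50,"ax":0,"ay":0,"az":0},{"jaw":100,"x":0,"y":0,"z":-50,"ax":0,"ay":0,"az":0},{"jaw":100,"x":0,"y":0,"z":-50,"ax":0,"ay":0,"az":0}]'; python3 -m crank '[{"jaw":100,"x":0,"y":-20,"z":0,"ax":0,"ay":0,"az":-10.3},{"jaw":100,"x":5,"y":-30,"z":0,"ax":0,"ay":0,"az":-10.3},{"jaw":100,"x":10,"y":-40,"z":0,"ax":0,"ay":0,"az":-10.3},{"jaw":100,"x":20,"y":-40,"z":0,"ax":0,"ay":0,"az":-10.3},{"jaw":100,"x":30,"y":-30,"z":0,"ax":0,"ay":0,"az":-10.3},{"jaw":100,"x":40,"y":-20,"z":0,"ax":0,"ay":0,"az":-10.3},{"jaw":100,"x":40,"y":0,"z":0,"ax":0,"ay":0,"az":-10.3},{"jaw":100,"x":40,"y":0,"z":0,"ax":0,"ay":0,"az":-10},{"jaw":100,"x":0,"y":0,"z":0,"ax":0,"ay":0,"az":-4},{"jaw":100,"x":0,"y":0,"z":0,"ax":0,"ay":0,"az":0}]'
python3 - <<'E'
from m import *
im,d,c=snap('top','t4.png'); 
for q,z in(((563,-30),.028),((611,200),.016),((521,415),.016)): print(pose(im,c,q,z))
im,d,c=snap('side','s4.png'); print(pose(im,c,(563,-26),.028),pose(im,c,(521,420),.016),pose(im,c,(611,206),.016))
go(611,202,100,90.6)
E
```

```text
t: 9.85
eef_pos: [0.5632, -0.0288, 0.1781]
tool_rot: [-0.0, 0.999, 0.036, 0.0]
contact_force: [1.7, -0.0, -0.4]
gripper_width: 1.0
t: 11.1
eef_pos: [0.5768, 0.2684, 0.1761]
tool_rot: [0.0, 0.706, 0.708, -0.0]
contact_force: [0.6, -0.6, 0.7]
gripper_width: 1.003
(562.3, -31.6, 4.1, 147.9, 16.7, 87)
(611.3, 147.6, -88.4, 43.1, 14.5, 37)
(521.3, 415.6, -2.1, 146.3, 16.9, 96)
(508.6, -28.8, 1.0, 40.5, 9.5, 22) (520.6, 420.0, -0.9, 149.0, 17.3, 122) (611.7, 152.8, -86.3, 41.6, 9.6, 25)
t 11.2 at [577.  267.4 176.1] psi 90.1 F [-0.2  0.9 -0.4] w 0.998
shift now-axes [-65.4  33.9  76.1]  turn [ 0.02  0.04 -0.53]  shift after turn [-65.7  33.3  76.1]
```

```bash
python3 -m crank '[{"jaw":100,"x":-32,"y":16,"z":20,"ax":0,"ay":0,"az":-0.5},{"jaw":100,"x":-33,"y":17.5,"z":20,"ax":0,"ay":0,"az":0},{"jaw":100,"x":0,"y":0,"z":40,"ax":0,"ay":0,"az":0},{"jaw":100,"x":0,"y":0,"z":40,"ax":0,"ay":0,"az":0},{"jaw":100,"x":0,"y":0,"z":0,"ax":0,"ay":0,"az":0},{"jaw":100,"x":0,"y":0,"z":0,"ax":0,"ay":0,"az":0}]'; python3 -c "
from m import *
go(611.3,202.7,2,90.6)
im,d,c=snap('top'); W=cloud(d,c); Z=W[...,2]; m=(abs(W[...,0]-.563)<.085)&(abs(W[...,1]+.03)<.02)&(Z>.02)&(Z<.04); print('C top z',np.median(Z[m]),m.sum())"
```

```text
t: 11.95
eef_pos: [0.6117, 0.2038, 0.0575]
tool_rot: [0.0, 0.703, 0.711, 0.001]
contact_force: [-0.2, 0.8, 0.3]
gripper_width: 0.996
t 11.9 at [611.7 203.8  57.5] psi 90.7 F [-0.2  0.8  0.3] w 0.996
shift now-axes [-1.2 -0.5 55.5]  turn [ 0.1  -0.04  0.07]  shift after turn [-1.1 -0.4 55.5]
C top z 0.028217767277803334 437
```

```bash
python3 -m crank '[{"jaw":100,"x":-1,"y":0,"z":25,"ax":0,"ay":0,"az":0},{"jaw":100,"x":0,"y":0,"z":25,"ax":0,"ay":0,"az":0},{"jaw":100,"x":0,"y":0,"z":5,"ax":0,"ay":0,"az":0},{"jaw":100,"x":0,"y":0,"z":0,"ax":0,"ay":0,"az":0},{"jaw":60,"x":0,"y":0,"z":0,"ax":0,"ay":0,"az":0},{"jaw":30,"x":0,"y":0,"z":0,"ax":0,"ay":0,"az":0},{"jaw":30,"x":0,"y":0,"z":0,"ax":0,"ay":0,"az":0},{"jaw":30,"x":0,"y":0,"z":0,"ax":0,"ay":0,"az":0},{"jaw":30,"x":0,"y":0,"z":0,"ax":0,"ay":0,"az":0}]' 80; python3 -m crank '[{"jaw":30,"x":0,"y":0,"z":-10,"ax":0,"ay":0,"az":0},{"jaw":30,"x":0,"y":0,"z":-35,"ax":0,"ay":0,"az":0},{"jaw":30,"x":0,"y":0,"z":-40,"ax":0,"ay":0,"az":0},{"jaw":30,"x":0,"y":0,"z":-30,"ax":0,"ay":0,"az":0},{"jaw":30,"x":0,"y":0,"z":0,"ax":0,"ay":0,"az":0}]' 80;  python3 -c "
from m import *
go(513.7,-365,110,90.6)"
```

```text
t: 13.12
eef_pos: [0.6118, 0.203, 0.0023]
tool_rot: [0.001, 0.703, 0.711, 0.001]
contact_force: [-1.1, 0.2, 5.9]
gripper_width: 0.627
t: 13.75
eef_pos: [0.6123, 0.2033, 0.1186]
tool_rot: [0.001, 0.703, 0.711, 0.002]
contact_force: [1.3, 0.2, -3.2]
gripper_width: 0.629
t 13.8 at [612.3 203.3 118.6] psi 90.7 F [ 1.3  0.2 -3.2] w 0.629
shift now-axes [-567.  -105.6    7.2]  turn [ 0.27 -0.09  0.1 ]  shift after turn [-567.2 -104.6    8.6]
```

```bash
python3 -m crank '[{"jaw":30,"x":-30,"y":-8,"z":0,"ax":0,"ay":0,"az":0},{"jaw":30,"x":-50,"y":-9,"z":0,"ax":0,"ay":0,"az":0},{"jaw":30,"x":-50,"y":-9,"z":0,"ax":0,"ay":0,"az":0},{"jaw":30,"x":-50,"y":-9,"z":0,"ax":0,"ay":0,"az":0},{"jaw":30,"x":-50,"y":-9,"z":0,"ax":0,"ay":0,"az":0},{"jaw":30,"x":-50,"y":-9,"z":0,"ax":0,"ay":0,"az":0},{"jaw":30,"x":-50,"y":-9,"z":0,"ax":0,"ay":0,"az":0},{"jaw":30,"x":-50,"y":-9,"z":0,"ax":0,"ay":0,"az":0},{"jaw":30,"x":-50,"y":-9,"z":0,"ax":0,"ay":0,"az":0},{"jaw":30,"x":-50,"y":-9,"z":0,"ax":0,"ay":0,"az":0},{"jaw":30,"x":-50,"y":-9,"z":0,"ax":0,"ay":0,"az":0},{"jaw":30,"x":-37,"y":-7.6,"z":0,"ax":0,"ay":0,"az":0}]' 80; python3 -m crank '[{"jaw":30,"x":0,"y":0,"z":0,"ax":0,"ay":0,"az":10.3},{"jaw":30,"x":0,"y":0,"z":0,"ax":0,"ay":0,"az":10.3},{"jaw":30,"x":0,"y":0,"z":0,"ax":0,"ay":0,"az":10.3},{"jaw":30,"x":0,"y":0,"z":0,"ax":0,"ay":0,"az":10.3},{"jaw":30,"x":0,"y":0,"z":0,"ax":0,"ay":0,"az":10.3},{"jaw":30,"x":0,"y":0,"z":0,"ax":0,"ay":0,"az":10.3},{"jaw":30,"x":0,"y":0,"z":0,"ax":0,"ay":0,"az":10.3},{"jaw":30,"x":0,"y":0,"z":0,"ax":0,"ay":0,"az":10.3},{"jaw":30,"x":0,"y":0,"z":0,"ax":0,"ay":0,"az":4.5},{"jaw":30,"x":0,"y":0,"z":0,"ax":0,"ay":0,"az":0}]' 80
python3 - <<'E'
from m import *
go(513.7,-364.5,80,3.7)
im,d,c=snap('side','s5.png'); im2,d2,c2=snap('top','t5.png')
a=cv2.resize(im[100:220,280:440],None,fx=2.5,fy=2.5); b=cv2.resize(im2[190:310,440:600],None,fx=2.5,fy=2.5)
cv2.imwrite('pics/v4.png',cv2.cvtColor(np.hstack([a,b]),cv2.COLOR_RGB2BGR))
E
```

```text
t: 15.25
eef_pos: [0.5101, -0.3682, 0.1139]
tool_rot: [-0.001, 0.703, 0.711, -0.001]
contact_force: [0.5, 0.3, -3.1]
gripper_width: 0.63
t: 16.5
eef_pos: [0.5113, -0.3651, 0.1142]
tool_rot: [-0.001, 0.999, 0.034, -0.001]
contact_force: [0.3, 0.9, -3.1]
gripper_width: 0.631
t 16.5 at [ 511.3 -365.1  114.2] psi 3.9 F [ 0.3  0.9 -3.1] w 0.631
shift now-axes [ 2.5 -0.4 34.2]  turn [-0.07  0.14  0.18]  shift after turn [ 2.4 -0.5 34.2]
```

View pics/v4.png

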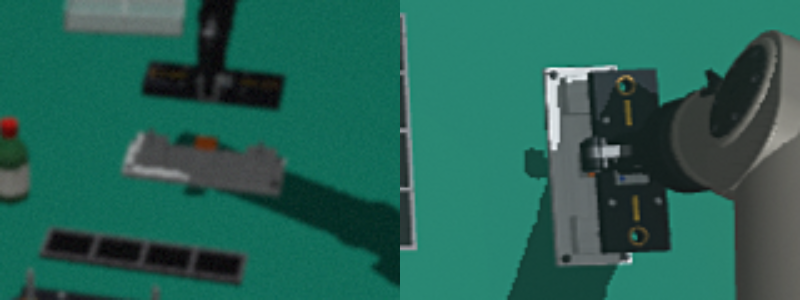

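Both lips of the held carrier show in the top view, at crop (627,84) and (639,235), or px (530.8,223.6) and (535.6,284). I'll compare them with the nest in the same camera.

Run:
```python
from m import *
rd=lambda f:cv2.cvtColor(cv2.imread('pics/'+f),cv2.COLOR_BGR2RGB)
t=rd('t5.png'); ct=eyes.calibration('top')
yel(t,ct,524,537,217,229,.1279); yel(t,ct,529,541,278,290,.1279)
```

```text
ring 529.9 223.6 r 3.9 n 24 -> [ 575.4 -362.5  127.9]
ring 534.9 283.7 r 3.9 n 22 -> [ 444.  -371.8  127.9]
```

```bash
python3 -m crank '[{"jaw":30,"x":2,"y":-0.3,"z":15,"ax":0,"ay":0,"az":0.3},{"jaw":30,"x":2,"y":-0.3,"z":15,"ax":0,"ay":0,"az":0},{"jaw":30,"x":0,"y":0,"z":15,"ax":0,"ay":0,"az":0},{"jaw":30,"x":0,"y":0,"z":10,"ax":0,"ay":0,"az":0},{"jaw":30,"x":0,"y":0,"z":5,"ax":0,"ay":0,"az":0},{"jaw":30,"x":0,"y":0,"z":4,"ax":0,"ay":0,"az":0},{"jaw":30,"x":0,"y":0,"z":0,"ax":0,"ay":0,"az":0}]' 80
python3 - <<'E'
from m import *
go(515.4,-364.5,32,3.6)
im2,d2,c2=snap('top','t6.png')
z=tool()[0]['eef_pos'][2]+.0137
try:
  yel(im2,c2,521,535,217,231,z); yel(im2,c2,525,540,276,290,z)
except Exception as e: print('no ring')
E
```

```text
t: 17.48
eef_pos: [0.5163, -0.365, 0.0519]
tool_rot: [0.0, 1.0, 0.031, 0.0]
contact_force: [-0.1, 0.3, -3.2]
gripper_width: 0.625
t 17.5 at [ 516.3 -365.    51.9] psi 3.5 F [-0.1  0.3 -3.2] w 0.625
shift now-axes [-0.9 -0.5 19.9]  turn [ 0.01 -0.01 -0.09]  shift after turn [-0.9 -0.5 19.9]
ring 521.5 225.0 r 3.0 n 13 -> [ 580.5 -365.5   65.8]
ring 525.0 282.5 r 3.5 n 11 -> [ 448.5 -372.2   65.8]
```

Run:
```python
from m import *
rd=lambda f:cv2.cvtColor(cv2.imread('pics/'+f),cv2.COLOR_BGR2RGB)
t=rd('t6.png'); ct=eyes.calibration('top')
yel(t,ct,514,527,217,229,.0656); yel(t,ct,517,530,276,289,.0656)
```

```text
ring 520.3 225.3 r 3.7 n 24 -> [ 579.7 -362.9   65.6]
ring 524.0 281.0 r 5.1 n 26 -> [ 451.8 -370.    65.6]
```

```bash
python3 -m crank '[{"jaw":30,"x":0,"y":0,"z":4,"ax":0,"ay":0,"az":0},{"jaw":30,"x":0,"y":0,"z":4,"ax":0,"ay":0,"az":0},{"jaw":30,"x":0,"y":0,"z":0,"ax":0,"ay":0,"az":0}]' 80
```

```text
t: 17.9
eef_pos: [0.5161, -0.3654, 0.0436]
tool_rot: [0.0, 1.0, 0.031, -0.0]
contact_force: [-0.5, -1.5, -3.2]
gripper_width: 0.625
```

```bash
python3 -m crank '[{"jaw":30,"x":0,"y":0,"z":4,"ax":0,"ay":0,"az":0},{"jaw":30,"x":0,"y":0,"z":4,"ax":0,"ay":0,"az":0},{"jaw":30,"x":0,"y":0,"z":2,"ax":0,"ay":0,"az":0},{"jaw":30,"x":0,"y":0,"z":1,"ax":0,"ay":0,"az":0},{"jaw":30,"x":0,"y":0,"z":0,"ax":0,"ay":0,"az":0}]' 80
```

```text
t: 18.52
eef_pos: [0.5163, -0.3654, 0.0328]
tool_rot: [0.0, 1.0, 0.031, 0.0]
contact_force: [-0.2, -3.3, -0.8]
gripper_width: 0.633
```

```bash
python3 -m crank '[{"jaw":30,"x":0,"y":0,"z":0.7,"ax":0,"ay":0,"az":0},{"jaw":30,"x":0,"y":0,"z":0,"ax":0,"ay":0,"az":0},{"jaw":100,"x":0,"y":0,"z":0,"ax":0,"ay":0,"az":0},{"jaw":100,"x":0,"y":0,"z":0,"ax":0,"ay":0,"az":0},{"jaw":100,"x":0,"y":0,"z":0,"ax":0,"ay":0,"az":0},{"jaw":100,"x":0,"y":0,"z":-10,"ax":0,"ay":0,"az":0},{"jaw":100,"x":0,"y":0,"z":-40,"ax":0,"ay":0,"az":0},{"jaw":100,"x":0,"y":0,"z":-40,"ax":0,"ay":0,"az":0},{"jaw":60,"x":0,"y":-45,"z":0,"ax":0,"ay":0,"az":0},{"jaw":60,"x":0,"y":-50,"z":0,"ax":0,"ay":0,"az":0},{"jaw":60,"x":0,"y":-45,"z":0,"ax":0,"ay":0,"az":0},{"jaw":60,"x":0,"y":0,"z":0,"ax":0,"ay":0,"az":0}]' 80
python3 - <<'E'
from m import *
go(515.4,-364.5,120,3.6)
im,d,c=snap('side','s7.png'); im2,d2,c2=snap('top','t7.png')
print(pose(im2,c2,(514,-367),.046))
W=cloud(d2,c2); Z=W[...,2]; hs=cv2.cvtColor(im2,cv2.COLOR_RGB2HSV)
m=(hs[...,2]>130)&(hs[...,1]<50)&(abs(W[...,0]-.514)<.03)&(abs(W[...,1]+.367)<.03)&(Z>.04)
print('label',m.sum(),np.median(Z[m]),rect(c2,m,.054))
m=(abs(W[...,0]-.514)<.075)&(abs(W[...,0]-.514)>.03)&(abs(W[...,1]+.367)<.02);print('plate z',np.median(Z[m]))
a=cv2.resize(im[100:220,280:440],None,fx=2.5,fy=2.5); b=cv2.resize(im2[190:310,440:600],None,fx=2.5,fy=2.5)
cv2.imwrite('pics/v5.png',cv2.cvtColor(np.hstack([a,b]),cv2.COLOR_RGB2BGR))
E
```

```text
t: 20.02
eef_pos: [0.5082, -0.2207, 0.123]
tool_rot: [-0.001, 0.999, 0.034, 0.0]
contact_force: [-0.3, -0.6, 0.5]
gripper_width: 0.6
t 20.0 at [ 508.2 -220.7  123. ] psi 3.9 F [-0.3 -0.6  0.5] w 0.600
shift now-axes [ -2.6 144.    2.8]  turn [-0.08 -0.04  0.29]  shift after turn [ -1.9 144.    3. ]
(0.0, 0.0, 0.0, 0.0, 0.0, 0)
  return _methods._mean(a, axis=axis, dtype=dtype,
  ret = ret.dtype.type(ret / rcount)
Traceback (most recent call last):
  File "m.py", line 11, in rect
    k=max(cv2.findContours(m.astype(np.uint8),cv2.RETR_EXTERNAL,cv2.CHAIN_APPROX_NONE)[0],key=cv2.contourArea)[:,0]
      ~~~^^^^^^^^^^^^^^^^^^^^^^^^^^^^^^^^^^^^^^^^^^^^^^^^^^^^^^^^^^^^^^^^^^^^^^^^^^^^^^^^^^^^^^^^^^^^^^^^^^^^^
ValueError: max() iterable argument is empty
```

Run:
```python
from m import *
im=cv2.imread('pics/s7.png');im2=cv2.imread('pics/t7.png')
a=cv2.resize(im[90:240,270:430],None,fx=2.5,fy=2.5); b=cv2.resize(im2[170:320,440:600],None,fx=2.5,fy=2.5)
cv2.imwrite('pics/v5.png',np.hstack([a,b]))
```

```text
(no output)
```

View pics/v5.png

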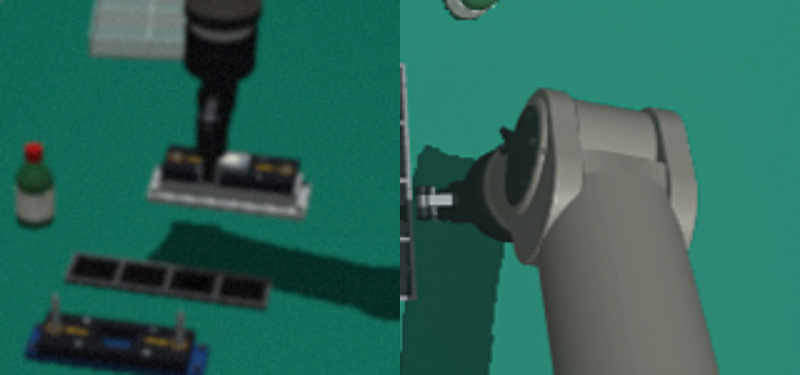

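```bash
python3 -m crank '[{"jaw":60,"x":0,"y":48,"z":0,"ax":0,"ay":0,"az":0},{"jaw":60,"x":-2,"y":48,"z":0,"ax":0,"ay":0,"az":0.3},{"jaw":60,"x":-1,"y":48.5,"z":20,"ax":0,"ay":0,"az":0},{"jaw":60,"x":0,"y":0,"z":25,"ax":0,"ay":0,"az":0},{"jaw":60,"x":0,"y":0,"z":0,"ax":0,"ay":0,"az":0},{"jaw":60,"x":0,"y":0,"z":0,"ax":0,"ay":0,"az":0}]' 40
python3 - <<'E'
from m import *
go(514.5,-365.4,47.5,3.6)
im,d,c=snap('side'); W=cloud(d,c); Z=W[...,2]
for dx in(-.07,-.05,-.03,-.005,.005,.03,.05,.07):
    m=(abs(W[...,0]-.514-dx)<.006)&(abs(W[...,1]+.36)<.02)&(Z>.035)&(Z<.062); print(dx,m.sum(),np.median(Z[m]).round(4) if m.any() else '')
E
```

```text
t: 20.88
eef_pos: [0.5137, -0.3698, 0.0779]
tool_rot: [0.0, 1.0, 0.028, 0.0]
contact_force: [0.5, -0.5, 0.4]
gripper_width: 0.6
t 20.9 at [ 513.7 -369.8   77.9] psi 3.2 F [ 0.5 -0.5  0.4] w 0.600
shift now-axes [ 1.  -4.4 30.4]  turn [ 0.02 -0.04 -0.39]  shift after turn [ 1.1 -4.4 30.4]
-0.07 34 0.0463
-0.05 32 0.0456
-0.03 37 0.0458
-0.005 38 0.0517
0.005 39 0.0527
0.03 28 0.0458
0.05 31 0.0457
0.07 29 0.0466
```

```bash
python3 -m crank '[{"jaw":60,"x":1,"y":-4.4,"z":10,"ax":0,"ay":0,"az":-0.4},{"jaw":60,"x":0,"y":0,"z":10,"ax":0,"ay":0,"az":0},{"jaw":60,"x":0,"y":0,"z":0,"ax":0,"ay":0,"az":0},{"jaw":60,"x":0,"y":0,"z":0,"ax":0,"ay":0,"az":0}]' 40
python3 - <<'E'
from m import *
go(514.5,-365.4,47.5,3.6)
E
```

```text
t: 21.42
eef_pos: [0.5141, -0.3651, 0.057]
tool_rot: [-0.0, 1.0, 0.032, -0.0]
contact_force: [0.2, -0.9, 0.0]
gripper_width: 0.597
t 21.4 at [ 514.1 -365.1   57. ] psi 3.6 F [ 0.2 -0.9  0. ] w 0.597
shift now-axes [0.4 0.3 9.5]  turn [-0.    0.01  0.01]  shift after turn [0.4 0.3 9.5]
```

```bash
python3 -m crank '[{"jaw":60,"x":0,"y":0,"z":5,"ax":0,"ay":0,"az":0},{"jaw":60,"x":0,"y":0,"z":4.5,"ax":0,"ay":0,"az":0},{"jaw":60,"x":0,"y":0,"z":0,"ax":0,"ay":0,"az":0},{"jaw":40,"x":0,"y":0,"z":0,"ax":0,"ay":0,"az":0},{"jaw":15,"x":0,"y":0,"z":0,"ax":0,"ay":0,"az":0},{"jaw":15,"x":0,"y":0,"z":0,"ax":0,"ay":0,"az":0},{"jaw":15,"x":0,"y":0,"z":0,"ax":0,"ay":0,"az":0},{"jaw":15,"x":0,"y":0,"z":0,"ax":0,"ay":0,"az":0}]' 40
```

```text
t: 22.42
eef_pos: [0.5143, -0.3653, 0.048]
tool_rot: [0.0, 1.0, 0.031, 0.0]
contact_force: [0.4, -1.0, 3.5]
gripper_width: 0.327
```

```bash
python3 -m crank '[{"jaw":15,"x":0,"y":0,"z":-6,"ax":0,"ay":0,"az":0},{"jaw":15,"x":0,"y":0,"z":-20,"ax":0,"ay":0,"az":0},{"jaw":15,"x":0,"y":0,"z":-24,"ax":0,"ay":0,"az":0},{"jaw":15,"x":3,"y":-40,"z":0,"ax":0,"ay":0,"az":0},{"jaw":15,"x":3,"y":-50,"z":0,"ax":0,"ay":0,"az":0},{"jaw":15,"x":3,"y":-50,"z":0,"ax":0,"ay":0,"az":0},{"jaw":15,"x":2,"y":-52,"z":20,"ax":0,"ay":0,"az":0.6},{"jaw":15,"x":0,"y":0,"z":20,"ax":0,"ay":0,"az":0},{"jaw":15,"x":0,"y":0,"z":0,"ax":0,"ay":0,"az":0},{"jaw":15,"x":0,"y":0,"z":0,"ax":0,"ay":0,"az":0}]' 40
python3 - <<'E'
from m import *
go(513.5,-171.9,10.5,3.0)
snap('side','s8.png')
E
```

```text
t: 23.68
eef_pos: [0.5135, -0.1739, 0.0588]
tool_rot: [0.0, 1.0, 0.026, 0.001]
contact_force: [0.1, -0.0, -0.1]
gripper_width: 0.335
t 23.7 at [ 513.5 -173.9   58.8] psi 2.9 F [ 0.1 -0.  -0.1] w 0.335
shift now-axes [ 0.  -2.1 48.3]  turn [ 0.05 -0.07 -0.07]  shift after turn [ 0.1 -2.  48.3]
```

```bash
python3 -m crank '[{"jaw":15,"x":0,"y":-2,"z":16,"ax":0,"ay":0,"az":0},{"jaw":15,"x":0,"y":0,"z":16,"ax":0,"ay":0,"az":0},{"jaw":15,"x":0,"y":0,"z":10,"ax":0,"ay":0,"az":0},{"jaw":15,"x":0,"y":0,"z":5,"ax":0,"ay":0,"az":0},{"jaw":15,"x":0,"y":0,"z":0.5,"ax":0,"ay":0,"az":0},{"jaw":15,"x":0,"y":0,"z":0,"ax":0,"ay":0,"az":0}]' 40
```

```text
t: 24.48
eef_pos: [0.513, -0.1708, 0.01]
tool_rot: [0.0, 1.0, 0.026, 0.0]
contact_force: [-0.6, -0.3, 0.3]
gripper_width: 0.336
```

Released next, then rise, move clear in +y (over the stand side), and check.

```bash
python3 -m crank '[{"jaw":55,"x":0,"y":0,"z":0,"ax":0,"ay":0,"az":0},{"jaw":55,"x":0,"y":0,"z":0,"ax":0,"ay":0,"az":0},{"jaw":55,"x":0,"y":0,"z":-10,"ax":0,"ay":0,"az":0},{"jaw":100,"x":0,"y":0,"z":-50,"ax":0,"ay":0,"az":0},{"jaw":100,"x":0,"y":0,"z":-50,"ax":0,"ay":0,"az":0},{"jaw":100,"x":0,"y":-50,"z":-20,"ax":0,"ay":0,"az":0},{"jaw":100,"x":0,"y":-50,"z":0,"ax":0,"ay":0,"az":0},{"jaw":100,"x":0,"y":-50,"z":0,"ax":0,"ay":0,"az":0},{"jaw":100,"x":0,"y":-50,"z":0,"ax":0,"ay":0,"az":0},{"jaw":100,"x":0,"y":0,"z":0,"ax":0,"ay":0,"az":0}]' 40
python3 - <<'E'
from m import *
go(514.5,-365.4,35,3.6)
im,d,c=snap('side','s9.png'); im2,d2,c2=snap('top','t9.png')
print('B on nest',pose(im2,c2,(514,-367),.046),'A',pose(im2,c2,(521,415),.016))
W=cloud(d2,c2); Z=W[...,2]; hs=cv2.cvtColor(im2,cv2.COLOR_RGB2HSV)
m=(hs[...,2]>130)&(hs[...,1]<50)&(abs(W[...,0]-.514)<.026)&(abs(W[...,1]+.174)<.022)
print('module',m.sum(),np.median(Z[m]) if m.any() else '',rect(c2,m,.016) if m.any() else '')
a=cv2.resize(im[90:240,270:430],None,fx=2.5,fy=2.5); b=cv2.resize(im2[170:320,390:550],None,fx=2.5,fy=2.5)
cv2.imwrite('pics/v6.png',cv2.cvtColor(np.hstack([a,b]),cv2.COLOR_RGB2BGR))
E
```

```text
t: 25.72
eef_pos: [0.5022, 0.0337, 0.1412]
tool_rot: [-0.001, 1.0, 0.03, 0.001]
contact_force: [0.7, -0.2, -0.1]
gripper_width: 1.001
t 25.7 at [502.2  33.7 141.2] psi 3.4 F [ 0.7 -0.2 -0.1] w 1.001
shift now-axes [-11.9 399.3 105.5]  turn [-0.1  -0.1  -0.15]  shift after turn [-12.8 399.1 106.2]
B on nest (514.2, -365.5, 3.5, 147.3, 19.8, 115) A (521.3, 415.6, -2.1, 146.3, 16.9, 93)
module 207 0.016022989928832575 (512.1, -171.6, 0.4, 38.6, 28.6)
```

View pics/v6.png

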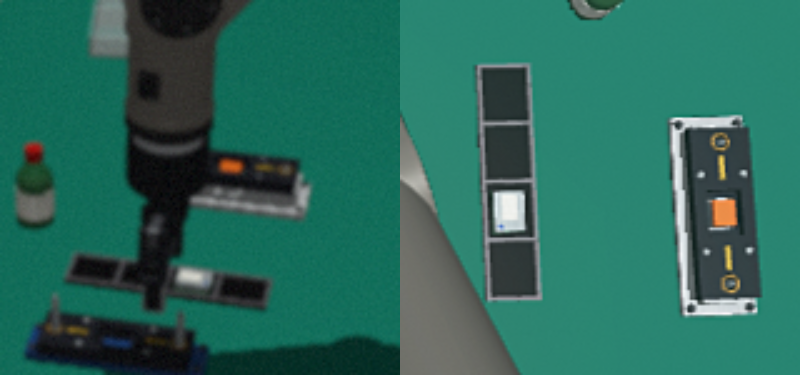

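Picture 9: the module is flat in the third pocket (top crop (510,212)) and B sits empty on the nest with the orange cap showing. Now to fetch B.

```bash
python3 -m crank '[{"jaw":100,"x":-1,"y":45,"z":0,"ax":0,"ay":0,"az":0},{"jaw":100,"x":-1,"y":50,"z":0,"ax":0,"ay":0,"az":0},{"jaw":100,"x":-1,"y":50,"z":0,"ax":0,"ay":0,"az":0},{"jaw":100,"x":-1,"y":50,"z":0,"ax":0,"ay":0,"az":0},{"jaw":100,"x":-1,"y":50,"z":0,"ax":0,"ay":0,"az":0},{"jaw":100,"x":-1,"y":50,"z":0,"ax":0,"ay":0,"az":0},{"jaw":100,"x":-2,"y":50,"z":0,"ax":0,"ay":0,"az":0},{"jaw":100,"x":-3,"y":50,"z":20,"ax":0,"ay":0,"az":0},{"jaw":100,"x":0,"y":0,"z":30,"ax":0,"ay":0,"az":0},{"jaw":100,"x":0,"y":0,"z":0,"ax":0,"ay":0,"az":0},{"jaw":100,"x":0,"y":0,"z":0,"ax":0,"ay":0,"az":0}]' 40
python3 - <<'E'
from m import *
go(515.1,-365.4,33,3.6)
E
```

```text
t: 27.2
eef_pos: [0.5122, -0.3664, 0.091]
tool_rot: [0.0, 1.0, 0.026, 0.0]
contact_force: [1.2, 0.2, 0.3]
gripper_width: 1.003
t 27.2 at [ 512.2 -366.4   91. ] psi 3.0 F [1.2 0.2 0.3] w 1.003
shift now-axes [ 2.9 -0.8 58. ]  turn [ 0.02 -0.03 -0.6 ]  shift after turn [ 3.  -0.8 58. ]
```

```bash
python3 -m crank '[{"jaw":100,"x":2.5,"y":-0.8,"z":20,"ax":0,"ay":0,"az":-0.6},{"jaw":100,"x":0,"y":0,"z":20,"ax":0,"ay":0,"az":0},{"jaw":100,"x":0,"y":0,"z":18,"ax":0,"ay":0,"az":0},{"jaw":100,"x":0,"y":0,"z":0,"ax":0,"ay":0,"az":0},{"jaw":60,"x":0,"y":0,"z":0,"ax":0,"ay":0,"az":0},{"jaw":30,"x":0,"y":0,"z":0,"ax":0,"ay":0,"az":0},{"jaw":30,"x":0,"y":0,"z":0,"ax":0,"ay":0,"az":0},{"jaw":30,"x":0,"y":0,"z":0,"ax":0,"ay":0,"az":0},{"jaw":30,"x":0,"y":0,"z":0,"ax":0,"ay":0,"az":0}]' 80; python3 -m crank '[{"jaw":30,"x":0,"y":0,"z":-5,"ax":0,"ay":0,"az":0},{"jaw":30,"x":0,"y":0,"z":-10,"ax":0,"ay":0,"az":0},{"jaw":30,"x":0,"y":0,"z":-15,"ax":0,"ay":0,"az":0},{"jaw":30,"x":0,"y":0,"z":-35,"ax":0,"ay":0,"az":0},{"jaw":30,"x":0,"y":0,"z":0,"ax":0,"ay":0,"az":0}]' 80
python3 - <<'E'
from m import *
go(563.2,-28.9,105,4.1)
E
```

```text
t: 28.32
eef_pos: [0.5154, -0.3658, 0.0334]
tool_rot: [0.001, 1.0, 0.031, 0.001]
contact_force: [-1.0, -0.1, 6.4]
gripper_width: 0.628
t: 28.95
eef_pos: [0.5164, -0.366, 0.1006]
tool_rot: [0.001, 0.999, 0.032, 0.002]
contact_force: [0.3, -0.4, -2.1]
gripper_width: 0.627
t 28.9 at [ 516.4 -366.   100.6] psi 3.6 F [ 0.3 -0.4 -2.1] w 0.627
shift now-axes [  68.  -333.5   -5.1]  turn [ 0.17 -0.26 -0.49]  shift after turn [  70.8 -332.9   -4.4]
```

```bash
python3 -m crank '[{"jaw":30,"x":8,"y":-30,"z":-5,"ax":0,"ay":0,"az":0},{"jaw":30,"x":10,"y":-50,"z":0,"ax":0,"ay":0,"az":0},{"jaw":30,"x":10,"y":-50,"z":0,"ax":0,"ay":0,"az":0},{"jaw":30,"x":10,"y":-50,"z":0,"ax":0,"ay":0,"az":0},{"jaw":30,"x":10,"y":-50,"z":0,"ax":0,"ay":0,"az":0},{"jaw":30,"x":10,"y":-50,"z":0,"ax":0,"ay":0,"az":0},{"jaw":30,"x":10,"y":-53.5,"z":0,"ax":0,"ay":0,"az":-0.5},{"jaw":30,"x":0,"y":0,"z":0,"ax":0,"ay":0,"az":0},{"jaw":30,"x":0,"y":0,"z":0,"ax":0,"ay":0,"az":0}]' 80
python3 - <<'E'
from m import *
go(563.4,-28.9,70,4.1)
im,d,c=snap('top','t10.png'); z=tool()[0]['eef_pos'][2]+.0127
try: yel(im,c,372,386,249,263,z)
except Exception as e: print('no ring')
E
```

```text
t: 30.08
eef_pos: [0.5606, -0.0283, 0.1016]
tool_rot: [0.0, 0.999, 0.036, -0.001]
contact_force: [-0.2, -0.1, -2.9]
gripper_width: 0.629
t 30.1 at [560.6 -28.3 101.6] psi 4.1 F [-0.2 -0.1 -2.9] w 0.629
shift now-axes [ 2.8  0.8 31.6]  turn [0.03 0.09 0.05]  shift after turn [ 2.7  0.8 31.6]
ring 379.2 254.7 r 5.8 n 31 -> [499.  -33.7 114.3]
```

```bash
python3 -m crank '[{"jaw":30,"x":2.8,"y":0.8,"z":5,"ax":0,"ay":0,"az":0},{"jaw":30,"x":0,"y":0,"z":8,"ax":0,"ay":0,"az":0},{"jaw":30,"x":0,"y":0,"z":8,"ax":0,"ay":0,"az":0},{"jaw":30,"x":0,"y":0,"z":5,"ax":0,"ay":0,"az":0},{"jaw":30,"x":0,"y":0,"z":4,"ax":0,"ay":0,"az":0},{"jaw":30,"x":0,"y":0,"z":2,"ax":0,"ay":0,"az":0},{"jaw":30,"x":0,"y":0,"z":0,"ax":0,"ay":0,"az":0}]' 80;python3 - <<'E'
from m import *
go(563.3,-28.9,33.5,4.1)
yel(cv2.cvtColor(cv2.imread('pics/t10.png'),cv2.COLOR_BGR2RGB),eyes.calibration('top'),372,386,252,263,.1143)
E
```

```text
t: 31.0
eef_pos: [0.5643, -0.0287, 0.0701]
tool_rot: [0.0, 0.999, 0.036, -0.0]
contact_force: [-0.1, 0.7, -1.4]
gripper_width: 0.632
t 31.0 at [564.3 -28.7  70.1] psi 4.1 F [-0.1  0.7 -1.4] w 0.632
shift now-axes [-1.   0.2 36.6]  turn [0.   0.   0.02]  shift after turn [-1.   0.2 36.6]
ring 379.6 257.4 r 3.7 n 23 -> [493.1 -34.8 114.3]
```

```bash
python3 -m crank '[{"jaw":30,"x":-0.5,"y":0.2,"z":4,"ax":0,"ay":0,"az":0},{"jaw":30,"x":0,"y":0,"z":8,"ax":0,"ay":0,"az":0},{"jaw":30,"x":0,"y":0,"z":8,"ax":0,"ay":0,"az":0},{"jaw":30,"x":0,"y":0,"z":8,"ax":0,"ay":0,"az":0},{"jaw":30,"x":0,"y":0,"z":6,"ax":0,"ay":0,"az":0},{"jaw":30,"x":0,"y":0,"z":3,"ax":0,"ay":0,"az":0},{"jaw":30,"x":0,"y":0,"z":1.2,"ax":0,"ay":0,"az":0},{"jaw":30,"x":0,"y":0,"z":0,"ax":0,"ay":0,"az":0}]' 80
```

```text
t: 32.0
eef_pos: [0.5639, -0.0289, 0.032]
tool_rot: [0.0, 0.999, 0.036, 0.0]
contact_force: [0.2, -0.1, -2.8]
gripper_width: 0.625
```

```bash
python3 -m crank '[{"jaw":30,"x":0,"y":0,"z":0.6,"ax":0,"ay":0,"az":0},{"jaw":30,"x":0,"y":0,"z":0,"ax":0,"ay":0,"az":0},{"jaw":100,"x":0,"y":0,"z":0,"ax":0,"ay":0,"az":0},{"jaw":100,"x":0,"y":0,"z":0,"ax":0,"ay":0,"az":0},{"jaw":100,"x":0,"y":0,"z":0,"ax":0,"ay":0,"az":0},{"jaw":100,"x":0,"y":0,"z":-10,"ax":0,"ay":0,"az":0},{"jaw":100,"x":0,"y":0,"z":-40,"ax":0,"ay":0,"az":0},{"jaw":100,"x":0,"y":0,"z":-50,"ax":0,"ay":0,"az":0},{"jaw":100,"x":-5,"y":-50,"z":0,"ax":0,"ay":0,"az":0.7},{"jaw":100,"x":-5,"y":-50,"z":0,"ax":0,"ay":0,"az":0.7},{"jaw":100,"x":-5,"y":-50,"z":0,"ax":0,"ay":0,"az":0.7},{"jaw":100,"x":-5,"y":-50,"z":0,"ax":0,"ay":0,"az":0.7}]'
python3 - <<'E'
from m import *
go(521.6,418,100,-1.9)
im,d,c=snap('top','t11.png'); 
print('B',pose(im,c,(563,-30),.044),'A',pose(im,c,(521,415),.016))
W=cloud(d,c); Z=W[...,2]; m=(abs(W[...,0]-.563)<.06)&(abs(W[...,1]+.03)<.02)&(Z>.02)&(Z<.06); print('B top z',np.median(Z[m]),m.sum())
E
```

```text
t: 33.5
eef_pos: [0.533, 0.1712, 0.1323]
tool_rot: [-0.0, 1.0, 0.011, 0.001]
contact_force: [0.1, 0.4, 0.7]
gripper_width: 0.997
t 33.5 at [533.  171.2 132.3] psi 1.3 F [0.1 0.4 0.7] w 0.997
shift now-axes [  -5.9 -247.    32.3]  turn [-0.01 -0.06  3.17]  shift after turn [ -19.5 -246.3   32.3]
B (562.6, -30.2, 4.0, 146.4, 16.6, 103) A (521.3, 415.6, -2.1, 146.3, 16.9, 94)
B top z 0.04394519803754226 744
```

B sits fully down: top at 44 mm, centred. Now A.

```bash
python3 -m crank '[{"jaw":100,"x":-1,"y":-50,"z":0,"ax":0,"ay":0,"az":0},{"jaw":100,"x":-1,"y":-50,"z":0,"ax":0,"ay":0,"az":0},{"jaw":100,"x":-1,"y":-50,"z":0,"ax":0,"ay":0,"az":0},{"jaw":100,"x":-1,"y":-50,"z":0,"ax":0,"ay":0,"az":0},{"jaw":100,"x":-1,"y":-47,"z":30,"ax":0,"ay":0,"az":3.1},{"jaw":100,"x":0,"y":0,"z":30,"ax":0,"ay":0,"az":0},{"jaw":100,"x":0,"y":0,"z":0,"ax":0,"ay":0,"az":0},{"jaw":100,"x":0,"y":0,"z":0,"ax":0,"ay":0,"az":0}]'
python3 - <<'E'
from m import *
go(521.8,418,2,-1.9)
im,d,c=snap('side'); print('A side',pose(im,c,(521,420),.016))
E
```

```text
t: 34.55
eef_pos: [0.5236, 0.416, 0.0727]
tool_rot: [-0.0, 1.0, -0.016, 0.001]
contact_force: [0.5, -0.5, -0.1]
gripper_width: 1.001
t 34.5 at [523.6 416.   72.7] psi -1.9 F [ 0.5 -0.5 -0.1] w 1.001
shift now-axes [-1.9 -2.  70.7]  turn [-0.03 -0.07  0.04]  shift after turn [-1.8 -2.  70.7]
A side (520.1, 421.8, 0.7, 147.9, 17.2, 76)
```

```bash
python3 -m crank '[{"jaw":100,"x":-1.7,"y":-2,"z":25,"ax":0,"ay":0,"az":0},{"jaw":100,"x":0,"y":0,"z":25,"ax":0,"ay":0,"az":0},{"jaw":100,"x":0,"y":0,"z":20,"ax":0,"ay":0,"az":0},{"jaw":100,"x":0,"y":0,"z":0,"ax":0,"ay":0,"az":0},{"jaw":60,"x":0,"y":0,"z":0,"ax":0,"ay":0,"az":0},{"jaw":30,"x":0,"y":0,"z":0,"ax":0,"ay":0,"az":0},{"jaw":30,"x":0,"y":0,"z":0,"ax":0,"ay":0,"az":0},{"jaw":30,"x":0,"y":0,"z":0,"ax":0,"ay":0,"az":0},{"jaw":30,"x":0,"y":0,"z":0,"ax":0,"ay":0,"az":0}]' 80; python3 -m crank '[{"jaw":30,"x":0,"y":0,"z":-10,"ax":0,"ay":0,"az":0},{"jaw":30,"x":0,"y":0,"z":-35,"ax":0,"ay":0,"az":0},{"jaw":30,"x":0,"y":0,"z":-40,"ax":0,"ay":0,"az":0},{"jaw":30,"x":0,"y":0,"z":-30,"ax":0,"ay":0,"az":0},{"jaw":30,"x":0,"y":0,"z":0,"ax":0,"ay":0,"az":0}]' 80;  python3 -c "
from m import *
go(516,-365.2,115,3.5)"
```

```text
t: 35.72
eef_pos: [0.5219, 0.4193, 0.0033]
tool_rot: [-0.001, 1.0, -0.016, 0.001]
contact_force: [-1.0, -1.4, 5.8]
gripper_width: 0.626
t: 36.35
eef_pos: [0.5221, 0.4199, 0.1195]
tool_rot: [-0.002, 1.0, -0.016, 0.002]
contact_force: [0.5, 0.2, -3.0]
gripper_width: 0.628
t 36.4 at [522.1 419.9 119.5] psi -1.8 F [ 0.5  0.2 -3. ] w 0.628
shift now-axes [ 18.4 784.9   1.5]  turn [-0.21 -0.24 -5.29]  shift after turn [-54.  783.3   4.5]
```

```bash
python3 -m crank '[{"jaw":30,"x":1,"y":30,"z":0,"ax":0,"ay":0,"az":0},{"jaw":30,"x":1,"y":50,"z":0,"ax":0,"ay":0,"az":0},{"jaw":30,"x":1,"y":50,"z":0,"ax":0,"ay":0,"az":0},{"jaw":30,"x":1,"y":50,"z":0,"ax":0,"ay":0,"az":0},{"jaw":30,"x":1,"y":50,"z":0,"ax":0,"ay":0,"az":0},{"jaw":30,"x":1,"y":50,"z":0,"ax":0,"ay":0,"az":0},{"jaw":30,"x":1,"y":50,"z":0,"ax":0,"ay":0,"az":0},{"jaw":30,"x":1,"y":50,"z":0,"ax":0,"ay":0,"az":0},{"jaw":30,"x":1,"y":50,"z":0,"ax":0,"ay":0,"az":0},{"jaw":30,"x":1,"y":50,"z":0,"ax":0,"ay":0,"az":0},{"jaw":30,"x":1,"y":50,"z":0,"ax":0,"ay":0,"az":0},{"jaw":30,"x":1,"y":50,"z":0,"ax":0,"ay":0,"az":0}]' 80; python3 -c "
from m import *
go(516,-365.2,115,3.5)"
```

```text
t: 37.85
eef_pos: [0.5135, -0.1629, 0.115]
tool_rot: [-0.0, 1.0, -0.016, -0.001]
contact_force: [0.5, -0.7, -2.1]
gripper_width: 0.625
t 37.9 at [ 513.5 -162.9  115. ] psi -1.8 F [ 0.5 -0.7 -2.1] w 0.625
shift now-axes [ 8.800e+00  2.022e+02 -1.000e-01]  turn [-0.04  0.12 -5.28]  shift after turn [ -9.8 202.1   0. ]
```

```bash
python3 -m crank '[{"jaw":30,"x":2,"y":48,"z":0,"ax":0,"ay":0,"az":0},{"jaw":30,"x":2,"y":48,"z":0,"ax":0,"ay":0,"az":0},{"jaw":30,"x":2,"y":48,"z":0,"ax":0,"ay":0,"az":0},{"jaw":30,"x":2.8,"y":48,"z":0,"ax":0,"ay":0,"az":-5.2},{"jaw":30,"x":0,"y":5,"z":0,"ax":0,"ay":0,"az":0},{"jaw":30,"x":0,"y":0,"z":0,"ax":0,"ay":0,"az":0},{"jaw":30,"x":0,"y":0,"z":0,"ax":0,"ay":0,"az":0}]' 80
python3 - <<'E'
from m import *
go(516,-365.2,52,3.5)
im,d,c=snap('top','t12.png'); z=tool()[0]['eef_pos'][2]+.0127
for w in((524,537,217,229),(529,541,278,290)): yel(im,c,*w,z)
E
```

```text
t: 38.72
eef_pos: [0.5179, -0.3565, 0.1156]
tool_rot: [-0.001, 1.0, 0.031, -0.0]
contact_force: [0.5, 0.5, -1.7]
gripper_width: 0.625
t 38.7 at [ 517.9 -356.5  115.6] psi 3.5 F [ 0.5  0.5 -1.7] w 0.625
shift now-axes [-2.4  8.7 63.6]  turn [-0.09  0.05  0.03]  shift after turn [-2.5  8.6 63.6]
ring 526.5 222.2 r 5.8 n 26 -> [ 578.2 -354.8  128.6]
ring 531.3 280.7 r 3.2 n 13 -> [ 450.2 -363.8  128.6]
```

Run:
```python
from m import *
c=eyes.calibration('top')
for f,n,z in(('t12.png',(516,-359),.1283),('t5.png',(510,-367),.1279)): print(pose(cv2.cvtColor(cv2.imread('pics/'+f),cv2.COLOR_BGR2RGB),c,n,z))
```

```text
(518.6, -357.5, 3.9, 147.3, 15.9, 62)
(509.0, -351.2, 4.1, 147.1, 46.2, 53)
```

```bash
python3 -m crank '[{"jaw":30,"x":-2,"y":4.3,"z":15,"ax":0,"ay":0,"az":0},{"jaw":30,"x":-1.5,"y":4.3,"z":15,"ax":0,"ay":0,"az":0},{"jaw":30,"x":0,"y":0,"z":15,"ax":0,"ay":0,"az":0},{"jaw":30,"x":0,"y":0,"z":10,"ax":0,"ay":0,"az":0},{"jaw":30,"x":0,"y":0,"z":5,"ax":0,"ay":0,"az":0},{"jaw":30,"x":0,"y":0,"z":0,"ax":0,"ay":0,"az":0},{"jaw":30,"x":0,"y":0,"z":0,"ax":0,"ay":0,"az":0}]' 80
python3 - <<'E'
from m import *
go(514.5,-365.2,33,3.5)
im,d,c=snap('top','t13.png'); z=tool()[0]['eef_pos'][2]+.0127; print(pose(im,c,(514,-366),z))
yel(im,c,514,528,216,229,z); yel(im,c,518,531,277,289,z)
E
```

```text
t: 39.65
eef_pos: [0.5153, -0.3677, 0.0568]
tool_rot: [0.0, 1.0, 0.03, 0.0]
contact_force: [0.6, -0.0, -2.6]
gripper_width: 0.632
t 39.6 at [ 515.3 -367.7   56.8] psi 3.4 F [ 0.6 -0.  -2.6] w 0.632
shift now-axes [-0.6 -2.5 23.8]  turn [ 0.03 -0.05 -0.09]  shift after turn [-0.6 -2.5 23.8]
(515.9, -367.9, 2.2, 146.8, 18.5, 60)
ring 522.0 224.5 r 4.0 n 24 -> [ 581.2 -365.3   69.6]
ring 526.0 282.0 r 3.6 n 21 -> [ 449.5 -373.1   69.6]
```

```bash
python3 -m crank '[{"jaw":30,"x":-1.4,"y":-2.4,"z":0,"ax":0,"ay":0,"az":0},{"jaw":30,"x":0,"y":0,"z":0,"ax":0,"ay":0,"az":0},{"jaw":30,"x":0,"y":0,"z":4,"ax":0,"ay":0,"az":0},{"jaw":30,"x":0,"y":0,"z":4,"ax":0,"ay":0,"az":0},{"jaw":30,"x":0,"y":0,"z":0,"ax":0,"ay":0,"az":0}]' 80
```

```text
t: 40.33
eef_pos: [0.5135, -0.3654, 0.048]
tool_rot: [0.0, 1.0, 0.03, 0.0]
contact_force: [0.4, -0.3, -2.8]
gripper_width: 0.626
```

```bash
python3 -m crank '[{"jaw":30,"x":0,"y":0,"z":4,"ax":0,"ay":0,"az":0},{"jaw":30,"x":0,"y":0,"z":4,"ax":0,"ay":0,"az":0},{"jaw":30,"x":0,"y":0,"z":3.5,"ax":0,"ay":0,"az":0},{"jaw":30,"x":0,"y":0,"z":2.5,"ax":0,"ay":0,"az":0},{"jaw":30,"x":0,"y":0,"z":0.7,"ax":0,"ay":0,"az":0},{"jaw":30,"x":0,"y":0,"z":0,"ax":0,"ay":0,"az":0}]' 80
```

```text
t: 41.08
eef_pos: [0.5138, -0.3657, 0.0339]
tool_rot: [0.001, 1.0, 0.03, 0.001]
contact_force: [4.0, -4.3, -0.8]
gripper_width: 0.626
```

```bash
python3 -m crank '[{"jaw":30,"x":0,"y":0,"z":0.7,"ax":0,"ay":0,"az":0},{"jaw":30,"x":0,"y":0,"z":0,"ax":0,"ay":0,"az":0},{"jaw":100,"x":0,"y":0,"z":0,"ax":0,"ay":0,"az":0},{"jaw":100,"x":0,"y":0,"z":0,"ax":0,"ay":0,"az":0},{"jaw":100,"x":0,"y":0,"z":0,"ax":0,"ay":0,"az":0},{"jaw":100,"x":0,"y":0,"z":-10,"ax":0,"ay":0,"az":0},{"jaw":100,"x":0,"y":0,"z":-35,"ax":0,"ay":0,"az":0},{"jaw":60,"x":0.5,"y":0,"z":0,"ax":0,"ay":0,"az":0},{"jaw":60,"x":0,"y":0,"z":0,"ax":0,"ay":0,"az":0}]' 80
python3 - <<'E'
from m import *
go(514.3,-365.3,57,3.5)
im,d,c=snap('side','s14.png'); W=cloud(d,c); Z=W[...,2]
for dx in(-.07,-.05,-.03,-.005,.005,.03,.05,.07):
    m=(abs(W[...,0]-.514-dx)<.006)&(abs(W[...,1]+.36)<.02)&(Z>.035)&(Z<.062); print(dx,m.sum(),np.median(Z[m]).round(4) if m.any() else '')
cv2.imwrite('pics/v7.png',cv2.cvtColor(cv2.resize(im[110:200,300:420],None,fx=4,fy=4),cv2.COLOR_RGB2BGR))
E
```

```text
t: 42.2
eef_pos: [0.5137, -0.365, 0.0781]
tool_rot: [0.0, 1.0, 0.03, 0.0]
contact_force: [-0.2, -0.2, -0.5]
gripper_width: 0.61
t 42.2 at [ 513.7 -365.    78.1] psi 3.4 F [-0.2 -0.2 -0.5] w 0.610
shift now-axes [ 0.6  0.3 21.1]  turn [ 0.   -0.01 -0.09]  shift after turn [ 0.6  0.3 21.1]
-0.07 37 0.0454
-0.05 38 0.0447
-0.03 29 0.0457
-0.005 39 0.052
0.005 37 0.0518
0.03 30 0.0462
0.05 31 0.0455
0.07 26 0.0459
```

View pics/v7.png

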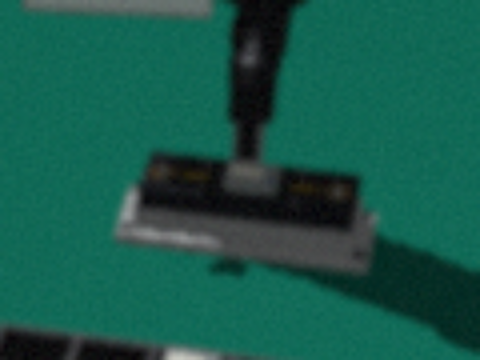

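Picture 10: carrier A is level on the nest, depth about 46 mm along its whole length, with its module raised at crop (250,180). Now to grasp the module.

```bash
python3 -m crank '[{"jaw":60,"x":0.5,"y":0.3,"z":10,"ax":0,"ay":0,"az":0},{"jaw":60,"x":0,"y":0,"z":10,"ax":0,"ay":0,"az":0},{"jaw":60,"x":0,"y":0,"z":6,"ax":0,"ay":0,"az":0},{"jaw":60,"x":0,"y":0,"z":3.5,"ax":0,"ay":0,"az":0},{"jaw":60,"x":0,"y":0,"z":0,"ax":0,"ay":0,"az":0},{"jaw":40,"x":0,"y":0,"z":0,"ax":0,"ay":0,"az":0},{"jaw":15,"x":0,"y":0,"z":0,"ax":0,"ay":0,"az":0},{"jaw":15,"x":0,"y":0,"z":0,"ax":0,"ay":0,"az":0},{"jaw":15,"x":0,"y":0,"z":0,"ax":0,"ay":0,"az":0},{"jaw":15,"x":0,"y":0,"z":0,"ax":0,"ay":0,"az":0}]' 40
```

```text
t: 43.5
eef_pos: [0.5147, -0.3657, 0.049]
tool_rot: [0.0, 1.0, 0.03, 0.0]
contact_force: [-0.2, 1.3, 5.0]
gripper_width: 0.328
```

```bash
python3 -m crank '[{"jaw":15,"x":0,"y":0,"z":-6,"ax":0,"ay":0,"az":0},{"jaw":15,"x":0,"y":0,"z":-20,"ax":0,"ay":0,"az":0},{"jaw":15,"x":0,"y":0,"z":-24,"ax":0,"ay":0,"az":0},{"jaw":15,"x":16,"y":-48,"z":0,"ax":0,"ay":0,"az":0},{"jaw":15,"x":17,"y":-48,"z":0,"ax":0,"ay":0,"az":0},{"jaw":15,"x":17,"y":-48,"z":0,"ax":0,"ay":0,"az":0},{"jaw":15,"x":16.4,"y":-49,"z":20,"ax":0,"ay":0,"az":0.4},{"jaw":15,"x":0,"y":0,"z":20,"ax":0,"ay":0,"az":0},{"jaw":15,"x":0,"y":0,"z":0,"ax":0,"ay":0,"az":0},{"jaw":15,"x":0,"y":0,"z":0,"ax":0,"ay":0,"az":0}]' 40
python3 - <<'E'
from m import *
go(569.5,-169,11,3.0)
E
```

```text
t: 44.75
eef_pos: [0.569, -0.1709, 0.0592]
tool_rot: [0.001, 1.0, 0.025, 0.0]
contact_force: [0.1, -0.8, 0.1]
gripper_width: 0.331
t 44.8 at [ 569.  -170.9   59.2] psi 2.9 F [ 0.1 -0.8  0.1] w 0.331
shift now-axes [ 0.5 -1.9 48.2]  turn [ 0.07 -0.02 -0.14]  shift after turn [ 0.6 -1.9 48.2]
```

```bash
python3 -m crank '[{"jaw":15,"x":0.5,"y":-1.9,"z":16,"ax":0,"ay":0,"az":0},{"jaw":15,"x":0,"y":0,"z":16,"ax":0,"ay":0,"az":0},{"jaw":15,"x":0,"y":0,"z":10,"ax":0,"ay":0,"az":0},{"jaw":15,"x":0,"y":0,"z":5,"ax":0,"ay":0,"az":0},{"jaw":15,"x":0,"y":0,"z":0.5,"ax":0,"ay":0,"az":0},{"jaw":15,"x":0,"y":0,"z":0,"ax":0,"ay":0,"az":0},{"jaw":55,"x":0,"y":0,"z":0,"ax":0,"ay":0,"az":0},{"jaw":55,"x":0,"y":0,"z":0,"ax":0,"ay":0,"az":0},{"jaw":55,"x":0,"y":0,"z":-10,"ax":0,"ay":0,"az":0},{"jaw":100,"x":0,"y":0,"z":-50,"ax":0,"ay":0,"az":0},{"jaw":100,"x":0,"y":0,"z":-50,"ax":0,"ay":0,"az":0}]' 40; python3 -m crank '[{"jaw":100,"x":-13,"y":-50,"z":-20,"ax":0,"ay":0,"az":0},{"jaw":100,"x":-15,"y":-50,"z":0,"ax":0,"ay":0,"az":0},{"jaw":100,"x":-15,"y":-50,"z":0,"ax":0,"ay":0,"az":0},{"jaw":100,"x":-15,"y":-50,"z":0,"ax":0,"ay":0,"az":0},{"jaw":100,"x":0,"y":0,"z":0,"ax":0,"ay":0,"az":0}]'
python3 - <<'E'
from m import *
go(515,-365.5,90,3.5)
im2,d2,c2=snap('top','t15.png')
print('A on nest',pose(im2,c2,(514,-367),.046))
W=cloud(d2,c2); Z=W[...,2]; hs=cv2.cvtColor(im2,cv2.COLOR_RGB2HSV)
for p in((.514,-.174),(.569,-.171)):
    m=(hs[...,2]>130)&(hs[...,1]<50)&(abs(W[...,0]-p[0])<.023)&(abs(W[...,1]-p[1])<.02)&(Z>.011)
    print('module',m.sum(),np.median(Z[m]) if m.any() else '',rect(c2,m,.016) if m.any() else '')
cv2.imwrite('pics/v8.png',cv2.cvtColor(cv2.resize(im2[170:320,390:550],None,fx=3,fy=3),cv2.COLOR_RGB2BGR))
E
```

```text
t: 46.12
eef_pos: [0.5694, -0.1668, 0.1225]
tool_rot: [-0.0, 1.0, 0.026, -0.0]
contact_force: [0.0, -0.5, 1.1]
gripper_width: 0.95
t: 46.75
eef_pos: [0.5001, 0.0343, 0.1419]
tool_rot: [-0.001, 1.0, 0.03, 0.0]
contact_force: [1.0, -0.7, 0.3]
gripper_width: 1.001
t 46.8 at [500.1  34.3 141.9] psi 3.4 F [ 1.  -0.7  0.3] w 1.001
shift now-axes [ -9.2 400.1  51.3]  turn [-0.08 -0.06 -0.05]  shift after turn [ -9.5 400.   51.9]
A on nest (513.1, -365.6, 3.5, 149.3, 19.8, 109)
module 188 0.016257599795368553 (512.1, -171.8, 1.6, 38.1, 28.8)
module 187 0.016727560158278473 (568.2, -168.6, 1.6, 36.0, 28.9)
```

View pics/v8.png

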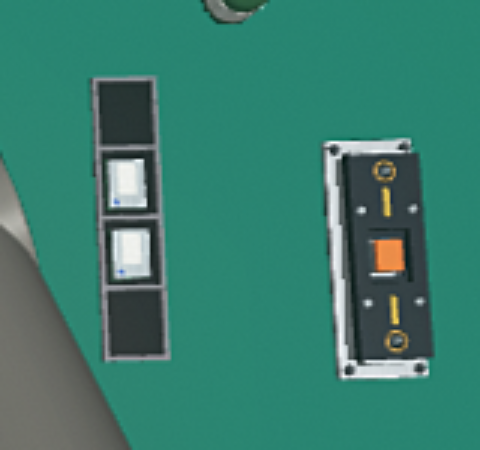

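Picture 11: both modules are flat, lid up, in the two middle pockets (crop (127,183) and (132,252)), tops at about 16 mm. A is empty on the nest; now to move it to the stand.

```bash
python3 -m crank '[{"jaw":100,"x":-1,"y":45,"z":0,"ax":0,"ay":0,"az":0},{"jaw":100,"x":-1,"y":50,"z":0,"ax":0,"ay":0,"az":0},{"jaw":100,"x":-1,"y":50,"z":0,"ax":0,"ay":0,"az":0},{"jaw":100,"x":-1,"y":50,"z":0,"ax":0,"ay":0,"az":0},{"jaw":100,"x":-1,"y":50,"z":0,"ax":0,"ay":0,"az":0},{"jaw":100,"x":-1,"y":50,"z":0,"ax":0,"ay":0,"az":0},{"jaw":100,"x":-1,"y":50,"z":0,"ax":0,"ay":0,"az":0},{"jaw":100,"x":-1,"y":50,"z":20,"ax":0,"ay":0,"az":0},{"jaw":100,"x":0,"y":5,"z":30,"ax":0,"ay":0,"az":0},{"jaw":100,"x":0,"y":0,"z":0,"ax":0,"ay":0,"az":0},{"jaw":100,"x":0,"y":0,"z":0,"ax":0,"ay":0,"az":0}]' 40
python3 - <<'E'
from m import *
go(515.2,-365.6,33,3.5)
E
```

```text
t: 48.18
eef_pos: [0.5145, -0.3702, 0.0919]
tool_rot: [0.0, 1.0, 0.026, 0.0]
contact_force: [-0.1, 0.0, 0.9]
gripper_width: 1.002
t 48.2 at [ 514.5 -370.2   91.9] psi 3.0 F [-0.1  0.   0.9] w 1.002
shift now-axes [ 0.9 -4.5 58.9]  turn [ 0.02 -0.04 -0.48]  shift after turn [ 1.  -4.5 58.9]
```

```bash
python3 -m crank '[{"jaw":100,"x":0.7,"y":-4.5,"z":20,"ax":0,"ay":0,"az":-0.5},{"jaw":100,"x":0,"y":0,"z":20,"ax":0,"ay":0,"az":0},{"jaw":100,"x":0,"y":0,"z":18.5,"ax":0,"ay":0,"az":0},{"jaw":100,"x":0,"y":0,"z":0,"ax":0,"ay":0,"az":0},{"jaw":60,"x":0,"y":0,"z":0,"ax":0,"ay":0,"az":0},{"jaw":30,"x":0,"y":0,"z":0,"ax":0,"ay":0,"az":0},{"jaw":30,"x":0,"y":0,"z":0,"ax":0,"ay":0,"az":0},{"jaw":30,"x":0,"y":0,"z":0,"ax":0,"ay":0,"az":0},{"jaw":30,"x":0,"y":0,"z":0,"ax":0,"ay":0,"az":0}]' 80; python3 -m crank '[{"jaw":30,"x":0,"y":0,"z":-5,"ax":0,"ay":0,"az":0},{"jaw":30,"x":0,"y":0,"z":-10,"ax":0,"ay":0,"az":0},{"jaw":30,"x":0,"y":0,"z":-15,"ax":0,"ay":0,"az":0},{"jaw":30,"x":0,"y":0,"z":-40,"ax":0,"ay":0,"az":0},{"jaw":30,"x":0,"y":0,"z":0,"ax":0,"ay":0,"az":0}]' 80
python3 - <<'E'
from m import *
go(563.6,-28.9,105,4.1)
E
```

```text
t: 49.3
eef_pos: [0.5155, -0.3661, 0.0338]
tool_rot: [0.001, 1.0, 0.031, 0.001]
contact_force: [-0.2, 0.4, 6.4]
gripper_width: 0.622
t: 49.92
eef_pos: [0.5165, -0.3666, 0.1064]
tool_rot: [0.002, 1.0, 0.031, 0.003]
contact_force: [0.0, -0.5, -2.4]
gripper_width: 0.626
t 49.9 at [ 516.5 -366.6  106.4] psi 3.5 F [ 0.  -0.5 -2.4] w 0.626
shift now-axes [  67.6 -334.2    0.6]  turn [ 0.2  -0.28 -0.6 ]  shift after turn [  71.2 -333.5    1.4]
```

```bash
python3 -m crank '[{"jaw":30,"x":9,"y":-30,"z":0,"ax":0,"ay":0,"az":0},{"jaw":30,"x":10,"y":-50,"z":0,"ax":0,"ay":0,"az":0},{"jaw":30,"x":10,"y":-50,"z":0,"ax":0,"ay":0,"az":0},{"jaw":30,"x":10,"y":-50,"z":0,"ax":0,"ay":0,"az":0},{"jaw":30,"x":10,"y":-50,"z":0,"ax":0,"ay":0,"az":0},{"jaw":30,"x":10,"y":-50,"z":0,"ax":0,"ay":0,"az":0},{"jaw":30,"x":11,"y":-54,"z":0,"ax":0,"ay":0,"az":-0.6},{"jaw":30,"x":0,"y":0,"z":0,"ax":0,"ay":0,"az":0},{"jaw":30,"x":0,"y":0,"z":0,"ax":0,"ay":0,"az":0}]' 80
python3 - <<'E'
from m import *
go(563.6,-28.9,70,4.1)
im,d,c=snap('top','t16.png'); z=tool()[0]['eef_pos'][2]+.0125
try: yel(im,c,372,386,252,263,z)
except Exception as e: print('no ring')
E
```

```text
t: 51.05
eef_pos: [0.5632, -0.0282, 0.1019]
tool_rot: [0.0, 0.999, 0.036, -0.001]
contact_force: [0.1, -0.8, -2.7]
gripper_width: 0.626
t 51.0 at [563.2 -28.2 101.9] psi 4.1 F [ 0.1 -0.8 -2.7] w 0.626
shift now-axes [ 0.4  0.7 31.9]  turn [0.03 0.1  0.04]  shift after turn [ 0.4  0.7 31.9]
ring 379.5 256.5 r 3.8 n 31 -> [495.  -34.5 114.5]
```

```bash
python3 -m crank '[{"jaw":30,"x":1.2,"y":0.7,"z":5,"ax":0,"ay":0,"az":0},{"jaw":30,"x":0,"y":0,"z":8,"ax":0,"ay":0,"az":0},{"jaw":30,"x":0,"y":0,"z":8,"ax":0,"ay":0,"az":0},{"jaw":30,"x":0,"y":0,"z":5,"ax":0,"ay":0,"az":0},{"jaw":30,"x":0,"y":0,"z":4,"ax":0,"ay":0,"az":0},{"jaw":30,"x":0,"y":0,"z":2,"ax":0,"ay":0,"az":0},{"jaw":30,"x":0,"y":0,"z":0,"ax":0,"ay":0,"az":0}]' 80
```

```text
t: 51.98
eef_pos: [0.5653, -0.0284, 0.0704]
tool_rot: [0.0, 0.999, 0.036, -0.0]
contact_force: [-0.1, -0.1, -2.3]
gripper_width: 0.627
```

```bash
python3 -m crank '[{"jaw":30,"x":-0.5,"y":0.4,"z":4,"ax":0,"ay":0,"az":0},{"jaw":30,"x":0,"y":0,"z":5,"ax":0,"ay":0,"az":0},{"jaw":30,"x":0,"y":0,"z":5,"ax":0,"ay":0,"az":0},{"jaw":30,"x":0,"y":0,"z":5,"ax":0,"ay":0,"az":0},{"jaw":30,"x":0,"y":0,"z":3,"ax":0,"ay":0,"az":0},{"jaw":30,"x":0,"y":0,"z":0.5,"ax":0,"ay":0,"az":0},{"jaw":30,"x":0,"y":0,"z":0,"ax":0,"ay":0,"az":0}]' 80
```

```text
t: 52.85
eef_pos: [0.5649, -0.0289, 0.0479]
tool_rot: [-0.0, 0.999, 0.036, 0.0]
contact_force: [-0.2, 0.2, -2.9]
gripper_width: 0.622
```

```bash
python3 -m crank '[{"jaw":30,"x":0,"y":0,"z":0.6,"ax":0,"ay":0,"az":0},{"jaw":30,"x":0,"y":0,"z":0,"ax":0,"ay":0,"az":0},{"jaw":100,"x":0,"y":0,"z":0,"ax":0,"ay":0,"az":0},{"jaw":100,"x":0,"y":0,"z":0,"ax":0,"ay":0,"az":0},{"jaw":100,"x":0,"y":0,"z":0,"ax":0,"ay":0,"az":0},{"jaw":100,"x":0,"y":0,"z":-10,"ax":0,"ay":0,"az":0},{"jaw":100,"x":0,"y":0,"z":-40,"ax":0,"ay":0,"az":0},{"jaw":100,"x":0,"y":0,"z":-50,"ax":0,"ay":0,"az":0},{"jaw":100,"x":-5,"y":-50,"z":0,"ax":0,"ay":0,"az":0},{"jaw":100,"x":-5,"y":-50,"z":0,"ax":0,"ay":0,"az":0},{"jaw":100,"x":-5,"y":-50,"z":0,"ax":0,"ay":0,"az":0},{"jaw":100,"x":-5,"y":-50,"z":0,"ax":0,"ay":0,"az":0}]'; python3 -m crank '[{"jaw":100,"x":0,"y":-50,"z":0,"ax":0,"ay":0,"az":0},{"jaw":100,"x":0,"y":-30,"z":0,"ax":0,"ay":0,"az":0},{"jaw":100,"x":0,"y":0,"z":0,"ax":0,"ay":0,"az":0},{"jaw":100,"x":0,"y":0,"z":0,"ax":0,"ay":0,"az":0}]'
python3 - <<'E'
from m import *
im,d,c=snap('top','t17.png'); ims,ds,cs=snap('side','s17.png')
print('A',pose(im,c,(563,-30),.060))
W=cloud(d,c); Z=W[...,2]
for dx in(-.055,-.03,.03,.055):
    m=(abs(W[...,0]-.562-dx)<.01)&(abs(W[...,1]+.03-dx*.07)<.024)&(Z>.02)&(Z<.08); print('stack z',dx,np.median(Z[m]).round(4),m.sum())
hs=cv2.cvtColor(im,cv2.COLOR_RGB2HSV)
for p in((.514,-.174),(.569,-.171)):
    m=(hs[...,2]>130)&(hs[...,1]<50)&(abs(W[...,0]-p[0])<.023)&(abs(W[...,1]-p[1])<.02)&(Z>.011); print('module',np.median(Z[m]),rect(c,m,.016))
a=cv2.resize(ims[130:280,220:400],(480,400)); b=cv2.resize(im[170:320,330:450],(320,400))
cv2.imwrite('pics/v9.png',cv2.cvtColor(np.hstack([a,b]),cv2.COLOR_RGB2BGR))
E
```

```text
t: 54.35
eef_pos: [0.5304, 0.1706, 0.1482]
tool_rot: [-0.0, 0.999, 0.036, 0.001]
contact_force: [0.6, 0.2, -0.8]
gripper_width: 1.002
t: 54.85
eef_pos: [0.525, 0.2478, 0.1475]
tool_rot: [0.0, 0.999, 0.035, 0.0]
contact_force: [-0.1, 0.4, 0.2]
gripper_width: 1.001
A (564.1, -30.7, 4.0, 147.0, 16.5, 112)
stack z -0.055 0.0603 187
stack z -0.03 0.0603 179
stack z 0.03 0.0595 185
stack z 0.055 0.0597 179
module 0.01628248982224176 (512.1, -171.6, 0.4, 38.6, 28.6)
module 0.016476262843609694 (568.2, -168.6, 1.6, 36.0, 28.8)
```

View pics/v9.png

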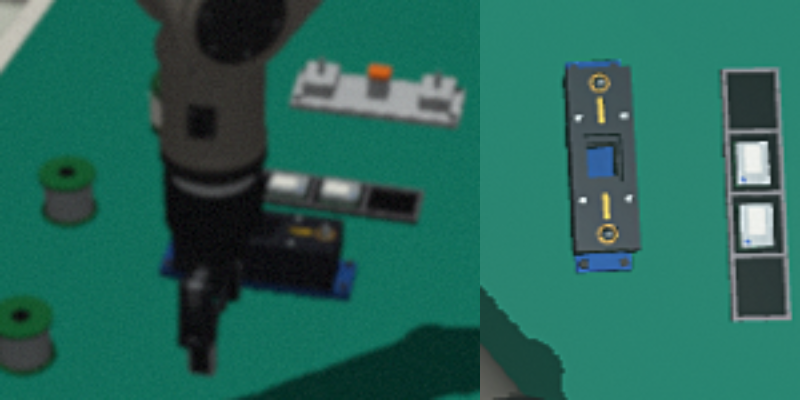

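Picture 12: three carriers are stacked level on the stand (tops 60 mm, dowels in both lips), two modules are in the tray, and the nest is empty. The robot is clear, so I'm handing in.

```bash
python3 -c "
from station import ticket
print(ticket.hand_in())"
```

```text
the job is handed in; nothing more can be done
None
```

The job is done and handed in at about 55 s of the 210 s allowed; no verdict was reported. The empty carrier went straight onto the blue stand. I seated each of the two loaded carriers on the nest and laid its raised module in a middle tray pocket. Each emptied carrier then went onto the stand.

**Carrier stack:** The top was level at 59.5–60.3 mm along its length (60 nominal). It was centred within about 2 mm of the stand in the top camera and within about 0.1° of its direction.

**Modules:** Both lay flat, lid up, with their tops at about 16 mm. They were within roughly 2 mm of the pocket centres, once the camera offset is allowed for.

**Surroundings:** The nest was empty and the gripper was open and clear. I made no moves near the spools, the flux bottle or the look-alikes, though I did not re-measure their positions at the end.

**Disagreements:** The two cameras disagreed by about 5 mm in y. The true value lay about 2–3 mm from the top camera's reading, so I corrected for it using the gripped plates. I noticed no knocked carrier and no grip slip.

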